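# Charge the grinding jar, then open and hold the mill's lid

### The job

Pour the six metal grinding balls from the glass beaker into the open steel grinding jar and stand the beaker back upright on the worktop, leaving the other things on the bench where they are. Then open the bench mill so that a colleague can set the jar in: its worn hidden latch sometimes catches and sometimes does not, so first give the lid's handle a firm tug, without wrenching it, while the release slide is still untouched; if the lid comes up, just keep lifting and leave the slide alone, and if it is caught, ease off, push the slide on the mill's side console fully to the rear, take the handle again and lift. The lid has no stay and must not be dropped: swing it up at least two thirds of the way to upright and finish there, still holding it steady by its handle.

Things in the scene. Friction and masses are not known exactly. Their poses are not given: they have to be found in the camera images.
- beaker: Clear glass beaker, 54 mm outside diameter (58 mm over the spout), 70 mm tall, thin straight wall, 70 g; it holds the six balls at the start. Origin at the centre of its underside, z up through the open mouth. Grip it across the outside; to empty it it must be tipped past level (mouth a little below horizontal).
- jar: Open stainless steel grinding jar, loose, 1.1 kg: 84 mm outside diameter (87 mm at the rim band), 62 mm tall, clear bore 70 mm, inner floor 7 mm above the worktop. Origin at the centre of its underside, z up.
- ball_1_center (a point): Centre of one of six alike grinding balls of bare hard metal, 12 mm diameter, 13.5 g, smooth; they lie in one layer on the beaker's floor at the start.
- ball_2_center (a point): Centre of one of six alike grinding balls of bare hard metal, 12 mm diameter, 13.5 g, smooth; they lie in one layer on the beaker's floor at the start.
- ball_3_center (a point): Centre of one of six alike grinding balls of bare hard metal, 12 mm diameter, 13.5 g, smooth; they lie in one layer on the beaker's floor at the start.
- ball_4_center (a point): Centre of one of six alike grinding balls of bare hard metal, 12 mm diameter, 13.5 g, smooth; they lie in one layer on the beaker's floor at the start.
- ball_5_center (a point): Centre of one of six alike grinding balls of bare hard metal, 12 mm diameter, 13.5 g, smooth; they lie in one layer on the beaker's floor at the start.
- ball_6_center (a point): Centre of one of six alike grinding balls of bare hard metal, 12 mm diameter, 13.5 g, smooth; they lie in one layer on the beaker's floor at the start.
- mill: Bench ball mill, fixed to the worktop: white housing 170 mm deep (x) by 220 mm wide (y), its front facing the robot along the body's -x. Origin at the centre of its underside. The grinding chamber with its grey lid takes the left 165 mm (y -55 to +110 mm); the right 55 mm is a grey side console whose top is 105 mm above the worktop. The lid's top is 150 mm above the worktop when shut.
- lid_handle (a point): Middle of the round bar of the lid's bow handle: 10 mm diameter steel, straight for 78 mm along the mill's y axis, standing 42 mm out from the lid's front face, with 37 mm clear behind it and nothing under it; 126 mm above the worktop when the lid is shut.
- lid_hinge (a point): Point on the lid's hinge line at the rear of the mill, 107 mm above the worktop, straight behind the middle of the handle; the hinge line runs along the mill's y axis. The handle bar lies 207 mm in front of it and 19 mm above it when shut, so it swings up on a 208 mm arc.
- mill_lid (a joint): Lid angle in rad: 0 shut, grows as the front of the lid rises, 1.4 at the stop (upright is 1.57). The lid weighs 0.36 to 0.6 kg (1.6 to 2.8 N at the handle) and falls shut when let go. When the hidden hook is caught the lid rises only about 0.02 rad (4 mm at the handle) and then stops hard against the hook; a pull of 10 to 20 N at the handle tells the two cases apart, and more than 50 N would wrench the latch.
- release_knob (a point): Top centre of the release slide's black ribbed thumb piece on the side console: 20 mm long (x), 16 mm wide (y), its top 120 mm and its underside about 106 mm above the worktop; the lid's right face is 19 mm to the left of its edge. It slides along the mill's +x (to the rear).
- mill_release (a joint): Travel of the release slide in m: 0 as found (front end), 0.016 fully to the rear; it takes about 3 N and stays where it is put. Past about 0.013 it throws the hook off, and the hook stays off.
- jar_cover: Bystander: loose round steel cover of the jar with a small knob, 86 mm diameter, 22 mm tall; origin under its centre.
- vial_1: Bystander: upright glass vial with white cap, 27 mm diameter, 72 mm tall; origin under its centre.
- vial_2: Bystander: upright glass vial with black cap, 22 mm diameter, 58 mm tall; origin under its centre.
- marker: Bystander: black marker lying down, 138 mm long, 12 mm thick; origin under its middle.
- tweezers_1: Bystander: steel tweezers lying down, 122 mm long, 9 mm tall; origin under their middle.
There are look-alikes about, which are no part of the job. Several things look just like the jar: the one meant starts farthest to the robot's left. Of the things that look like the beaker, take the one that is nearest to the robot's base at the start.

How it is judged:
By the outcome, as a careful person would: the job done as asked, in the order asked, and still so for the second after the job is handed in, while the arm keeps its last pose, push and grip.
It also fails if it takes over 72 s, if anything falls off the work surface, if the arm or the gripper's body presses on something with over 40 N, if the wrist force passes 120 N, or if a joint passes its speed limit or range.

### The arm

A 6-joint arm with a two-finger parallel gripper is mounted at the origin on a cart in front of the work surface, level with it; the furniture and walls round the work are solid. World frame = base frame: x ahead of the robot, y to its left, z up, the work surface at z = 0. Lengths are in m, angles in rad, forces in N, time in s.
With the tool pointing down it reaches from about 0.35 to 0.975 m from the base axis. Payload 4.9 kg.
Tool frame: the origin (TCP) lies at the very end of the fingers, on their centre line; the grasp point (between the pads) lies 19 mm behind it; z points along the fingers, x is the direction in which the jaws open and shut, and the axes are right-handed (so a half turn about z gives the same grasp; the last joint's range is limited). The gripper opens to 85 mm and grips with 20 to 120 N. Pads are 22 mm wide; open, the fingers measure 114 mm over their backs; the gripper's body (76 mm by 85 mm) begins 54 mm behind the grasp point. The pads swing forward as they close: fully open they stand 13 mm farther back than shut.
Start: joints at [1.057, 0.053, 1.613, -0, 1.476, -0.119], TCP at [0.24, 0.577, 0.231] pointing down, gripper open.
Joint ranges: [-3.01, 3.01], [-1.01, 2.22], [0.06, 2.58], [-1.02, 4.17], [0.09, 2.62], [-3.14, 3.14]. Speed limits (rad/s): [2.57, 2.57, 3.14, 3.14, 3.14, 3.14].

### API

Orientations are given as a 3x3 rotation matrix whose columns are the frame's x, y, z axes.
In Python, from plant import * gives the robot as it stands.
- The arm moves only by the tool servo_tool, never from a script. Its argument "plan" is a list of rows, each an object with "translation": the shift along the world's x, y, z in mm, a list of three; "angular": the turn, a rotation vector about the world's x, y, z in degrees, a list of three; "gripper": the finger opening in mm, from 0 to 85.4. A call has 1 to 10 rows; each row is the pose to reach, as a shift and turn from the pose commanded when the call began; what a row does not reach only later rows make up. A row lasts 1/8 s, in which the tool goes at most 62.5 mm and 10.7 degrees, less where a joint would pass 70% of its speed; a pose out of reach is approached as far as the arm can. A call with a gripper value outside its range is refused whole. The fingers move at their own pace and stop on an object; "grip_force" is the grip in N (left out, the last holds). Time passes only in rows, so rows that repeat a pose let the fingers close. It gives the time, the measured TCP pose, the force and the opening at its end, in the units of the state.
- state(): the state, without advancing time (a new reading comes with each control period).
- capture(name): name is "scene" or "side" or "wrist"; returns the picture (420x560x3 uint8, red, green, blue); there is no depth.
- camera_info(name): a dict with "fov_y" (degrees; the focal length in pixels is half the picture's height over the tangent of half this angle, whatever the lens; pixels are square), "cx", "cy" (the principal point, pixels), "eye" and "attitude" of the camera in the world. Camera axes: x right, y up, looking along -z (the intrinsics and any distortion apply to the point x, -y, -z); pixel columns grow to the right and rows downward; lengths in m; the calibration is good to about 2 mm. A picture is of the moment at which its call begins: read the wrist's pose just before it. camera_info takes no time and is no camera call; for the wrist camera it gives the pose at the moment of the call.
- sign_off(): hands the job in, once; it reports no verdict.
The state is a dict: "time": time; "joint_pos": joint angles; "joint_velocities": joint speeds; "effort": joint torques, N m; "ee_pos": TCP position; "eef_rot": TCP orientation; "contact_force": force on the tool from outside, world axes, zero at the start; "ft_torque": the same for the moment, N m; "width": finger opening in m.
Only numpy, scipy, OpenCV 4.12 (cv2) and the standard library are available. Lean on these libraries where they do the work, as an engineer would, in place of code of your own. Each camera call takes 0.05 s, during which the arm holds its last target. There are 200 camera calls.

## Working session

There is one attempt and no reset: what is moved stays moved. The work goes in short steps, Python scripts to look and compute and a tool call to move; the robot and the scene stay as the last step left them, time stands still between calls to the robot, and variables do not carry over. Pictures are saved under pics/ and viewed, about 8 in all and at most 12, crops included, and the job is handed in when it is done.

Besides the shell and the picture viewer there is one more tool, called in YAML: its name, and indented under it one key for each argument. servo_tool: Moves the arm, as the interface text tells. Its arguments: {"type":"object","properties":{"plan":{"type":"array","items":{"type":"object","properties":{"translation":{"type":"array","items":{"type":"number"}},"angular":{"type":"array","items":{"type":"number"}},"gripper":{"type":"number"}}}},"grip_force":{"type":"number"}},"required":["plan"]}

```bash
mkdir -p pics; ls; python3 - <<'E'
from plant import *
import cv2
for n in ("scene","side","wrist"):
    i=camera_info(n); print(n,i)
    cv2.imwrite(f"pics/{n}0.png",cv2.cvtColor(capture(n),cv2.COLOR_RGB2BGR))
s=state();print(s)
E
```

```text
pics
scene {'fov_y': 57.26428899050559, 'cx': 275.2126358804187, 'cy': 203.61932201371854, 'eye': array([-0.22437278,  0.87398379,  0.71376429]), 'attitude': array([[-0.60857226,  0.41508559, -0.67627195],
       [-0.79342783, -0.32969206,  0.51163995],
       [-0.01058712,  0.84794286,  0.5299819 ]])}
side {'fov_y': 55.50581702679774, 'cx': 274.8648522914225, 'cy': 210.29112087624856, 'eye': array([0.55288613, 1.22474761, 0.58323979]), 'attitude': array([[-0.99877761, -0.04290136,  0.0245513 ],
       [ 0.04114362, -0.44627162,  0.89395125],
       [-0.02739517,  0.89386862,  0.44749122]])}
wrist {'fov_y': 69.57473023722204, 'cx': 281.14263260963577, 'cy': 208.02190688632894, 'eye': array([0.17603794, 0.60418845, 0.37203767]), 'attitude': array([[ 0.38432161, -0.88785341, -0.25300835],
       [ 0.92319654,  0.36893881,  0.1076676 ],
       [-0.00224845, -0.27495542,  0.96145435]])}
{'time': 0.15, 'joint_pos': array([ 1.05699975e+00,  5.32152104e-02,  1.61399034e+00,  2.35839097e-06,
        1.47598133e+00, -1.18990935e-01]), 'joint_velocities': array([-0.0007169 , -0.00195835, -0.00460197,  0.00045958,  0.00358629,
        0.00049176]), 'effort': array([ 1.62285187e-04, -3.94244421e+01, -3.70721304e+01, -1.02015374e-04,
        4.57394563e-03, -7.87745932e-06]), 'ee_pos': array([0.24014622, 0.57649595, 0.23033221]), 'eef_rot': array([[ 3.84628375e-01,  9.23071176e-01, -7.85590360e-04],
       [ 9.23070153e-01, -3.84629130e-01, -1.38724055e-03],
       [-1.58268270e-03, -1.91582935e-04, -9.99998729e-01]]), 'contact_force': array([-0.78235624, -0.45738853, -0.06606943]), 'ft_torque': array([ 0.02670614,  0.03096658, -0.02529359]), 'width': 0.08544883497785162}
```

View pics/scene0.png

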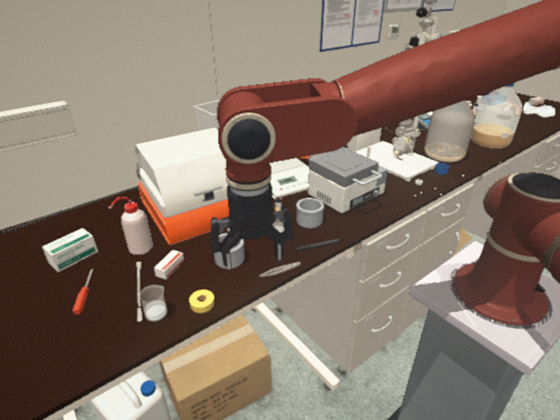

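View pics/side0.png

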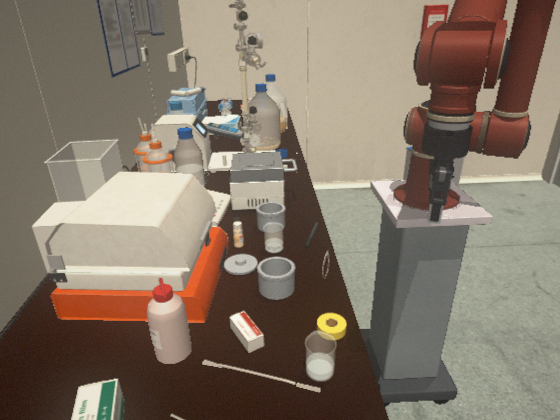

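Side view: the jar candidates are at (276,278) and (270,217). The beaker candidates are at (320,357) and (273,238). The mill is at (258,180), jar cover (240,263), vial (238,235) and marker (312,235). I'll take an enlarged crop and compute rough positions.

```bash
cat > h.py <<'E'
from plant import *
import numpy as np, cv2
def K(i): return 210/np.tan(np.radians(i['fov_y']/2))
def ray(i,u,v):
    f=K(i); d=np.array([(u-i['cx'])/f,-(v-i['cy'])/f,-1]); return i['attitude']@d
def onz(i,u,v,z=0.):
    d=ray(i,u,v); e=i['eye']; return (e+d*(z-e[2])/d[2]).round(4)
def proj(i,p):
    q=i['attitude'].T@(np.asarray(p)-i['eye']); f=K(i); return np.round([i['cx']-f*q[0]/q[2], i['cy']+f*q[1]/q[2]],1)
def tri(*obs):
    A=np.zeros((3,3));b=np.zeros(3)
    for i,u,v in obs:
        d=ray(i,u,v); d/=np.linalg.norm(d); P=np.eye(3)-np.outer(d,d); A+=P;b+=P@i['eye']
    return np.linalg.solve(A,b).round(4)
def snap(n,fn,crop=None,k=1):
    im=cv2.cvtColor(capture(n),cv2.COLOR_RGB2BGR); cv2.imwrite(f'pics/raw_{fn}.png',im)
    if crop: x0,y0,x1,y1=crop; im=im[y0:y1,x0:x1]
    cv2.imwrite(f'pics/{fn}.png',cv2.resize(im,None,fx=k,fy=k,interpolation=cv2.INTER_CUBIC))
E
python3 - <<'E'
from h import *
s=camera_info('side');c=camera_info('scene')
for n,u,v in [('jarA base',276,290),('jarB base',270,228),('beakA',320,372),('beakB',273,248),('cover',240,266),('marker',312,235),('mill front base',258,206)]:
    print(n,onz(s,u,v))
print(onz(c,155,314),onz(c,311,222))
im=cv2.imread('pics/side0.png')
cv2.imwrite('pics/sidecrop.png',cv2.resize(im[130:310,180:350],None,fx=3.3,fy=3.3,interpolation=cv2.INTER_CUBIC))
E
```

```text
jarA base [0.5354 0.4751 0.    ]
jarB base [0.5403 0.1769 0.    ]
beakA [0.4667 0.7164 0.    ]
beakB [0.5355 0.2904 0.    ]
cover [0.6232 0.3699 0.    ]
marker [0.4204 0.2294 0.    ]
mill front base [0.5758 0.0222 0.    ]
[0.4684 0.7173 0.    ] [0.5248 0.1624 0.    ]
```

View pics/sidecrop.png

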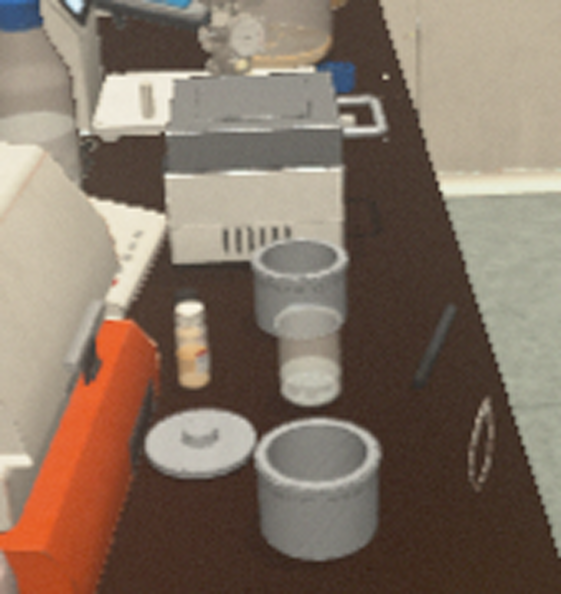

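View pics/wrist0.png

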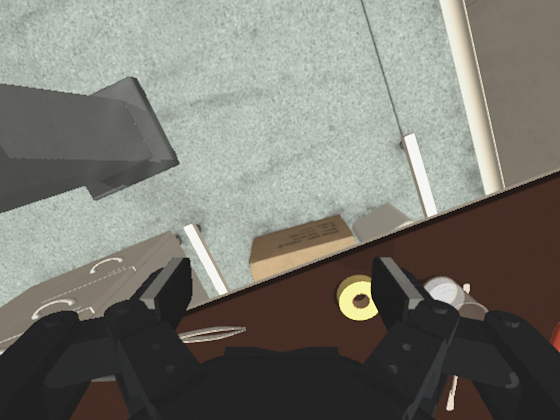

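Choice: the beaker candidates are side px (273,248) → (0.535,0.290), 0.61 m from the base, and px (320,372) → (0.467,0.716), 0.86 m. I take the first. The jar candidates are px (276,290) at y≈0.475 and px (270,228) at y≈0.177. I take the left one. The crop shows the target beaker with balls on its floor. Next I go to a look pose that is also the start of a side-on approach: camera up, tool tilted.

```bash
cat >> h.py <<'E'
from scipy.spatial.transform import Rotation as Ro
def Rt(az,a,roll=0):
    "tool pointing at azimuth az, a deg below level, jaws level & camera up, then roll about tool z (neg: mouth goes left)"
    az,a=np.radians([az,a]); z=np.array([np.cos(az)*np.cos(a),np.sin(az)*np.cos(a),-np.sin(a)])
    x=np.array([np.sin(az),-np.cos(az),0]); R=np.c_[x,np.cross(z,x),z]
    return R@Ro.from_euler('z',roll,degrees=True).as_matrix()
def rel(p,R,s=None):
    s=s or state(); return (1000*(np.asarray(p)-s['ee_pos'])).round(0), Ro.from_matrix(R@s['eef_rot'].T).as_rotvec(degrees=True).round(1)
def show(s=None):
    s=s or state(); R=s['eef_rot']; print('t',round(s['time'],2),'p',s['ee_pos'].round(4),'z',R[:,2].round(3),'x',R[:,0].round(3),'F',s['contact_force'].round(1),'w',round(s['width'],4),'q',s['joint_pos'].round(3))
E
python3 - <<'E'
from h import *
print(rel([.45,.26,.25],Rt(28,45)))
E
```

```text
(array([ 210., -316.,   20.]), array([  55.5,    2.5, -121.4]))
```

servo_tool:
  plan:
    - {"translation": [0, -30, 50], "angular": [4, 0, -9], "gripper": 85}
    - {"translation": [50, -80, 60], "angular": [8, 0.4, -18], "gripper": 85}
    - {"translation": [100, -160, 60], "angular": [12, 0.6, -27], "gripper": 85}
    - {"translation": [150, -230, 60], "angular": [16, 0.8, -36], "gripper": 85}
    - {"translation": [210, -316, 50], "angular": [20, 1, -45], "gripper": 85}
    - {"translation": [210, -316, 40], "angular": [24, 1.2, -54], "gripper": 85}
    - {"translation": [210, -316, 30], "angular": [28, 1.4, -63], "gripper": 85}
    - {"translation": [210, -316, 20], "angular": [32, 1.5, -72], "gripper": 85}
    - {"translation": [210, -316, 20], "angular": [36, 1.7, -80], "gripper": 85}
    - {"translation": [210, -316, 20], "angular": [40, 1.9, -89], "gripper": 85}

```text
time: 1.4
ee_pos: [0.4503, 0.2602, 0.2505]
eef_rot: [[0.862, -0.303, 0.405], [-0.472, -0.772, 0.426], [0.184, -0.558, -0.809]]
contact_force: [-0.1, -0.4, -0.4]
width: 0.0847
```

```bash
python3 - <<'E'
from h import *
show(); print(rel([.45,.26,.25],Rt(28,45)))
E
```

```text
t 1.4 p [0.4503 0.2602 0.2505] z [ 0.405  0.426 -0.809] x [ 0.862 -0.472  0.184] F [-0.1 -0.4 -0.4] w 0.0847 q [ 0.192 -0.627  2.216  0.402  1.054  0.524]
(array([-0., -0., -0.]), array([ 15. ,   0.1, -32.2]))
```

servo_tool:
  plan:
    - {"translation": [0, 0, 0], "angular": [4.3, 0, -9.3], "gripper": 85}
    - {"translation": [0, 0, 0], "angular": [8.6, 0, -18.6], "gripper": 85}
    - {"translation": [0, 0, 0], "angular": [13, 0.1, -28], "gripper": 85}
    - {"translation": [0, 0, 0], "angular": [15, 0.1, -32.2], "gripper": 85}
    - {"translation": [0, 0, 0], "angular": [15, 0.1, -32.2], "gripper": 85}

```text
time: 2.02
ee_pos: [0.4496, 0.2613, 0.2505]
eef_rot: [[0.476, -0.622, 0.622], [-0.879, -0.339, 0.334], [0.003, -0.706, -0.708]]
contact_force: [1.1, -0.7, 0.2]
width: 0.0851
```

```bash
python3 - <<'E'
from h import *
show(); snap('wrist','w1',k=1.4)
import pickle; pickle.dump(camera_info('wrist'),open('w1.pkl','wb'))
i=camera_info('wrist')
for n,p in [('beak',[.535,.29,0]),('jar',[.535,.475,0])]: print(n,proj(i,p)*1.4)
E
```

```text
t 2.02 p [0.4496 0.2613 0.2505] z [ 0.622  0.334 -0.708] x [ 0.476 -0.879  0.003] F [ 1.1 -0.7  0.2] w 0.0851 q [ 0.315 -0.766  2.338  0.175  0.801  1.317]
beak [408.38 364.  ]
jar [257.32 286.02]
```

View pics/w1.png

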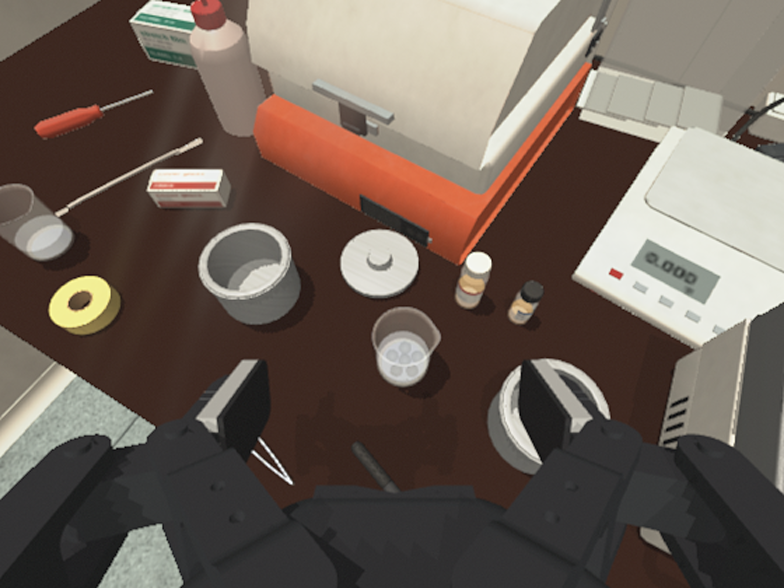

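The wrist view shows the target beaker with six balls, mouth centre about (405,332) and base about (404,366). The jar mouth is about (246,262), the cover (379,263), the vials (473,280) and (525,302), and the marker (375,467).

```bash
cat > kin.py <<'E'
import numpy as np
from scipy.optimize import least_squares
D=[([1.057,.0532,1.614,0,1.476,-.119],[.24015,.5765,.2303],[-.0008,-.0014,-1]),
([0.192,-0.627,2.216,0.402,1.054,0.524],[.4503,.2602,.2505],[.405,.426,-.809]),
([0.315,-0.766,2.338,0.175,0.801,1.317],[.4496,.2613,.2505],[.622,.334,-.708])]
def f(x):
    h,a,L2,L3,d=x; r=[]
    for q,p,z in D:
        w=np.array(p)-d*np.array(z); u=np.array([np.cos(q[0]),np.sin(q[0])])
        r+=[w[:2]@u-(a+L2*np.sin(q[1])+L3*np.sin(q[1]+q[2])), w[2]-(h+L2*np.cos(q[1])+L3*np.cos(q[1]+q[2])), w[:2]@[-u[1],u[0]]]
    return r
if __name__=='__main__':
    s=least_squares(f,[.2,0,.5,.5,.25]);print(s.x.round(4),np.round(s.fun,4))
E
python3 kin.py; python3 - <<'E'
from h import *; import pickle
i=pickle.load(open('w1.pkl','rb')); k=1/1.4
g=lambda u,v,z: onz(i,u*k,v*k,z)
print('beaker',g(405,332,.07),g(404,366,0),'bottom edge',g(404,386,0))
print('jar',g(246,262,.062),g(199,262,.062),g(292,262,.062),g(246,225,.062),g(246,300,.062))
print('cover',g(379,266,.0),'v1',g(468,298,0),'v2',g(519,314,0),'jarB',g(556,395,.062))
s=camera_info('side'); 
for n,p in [('b',g(405,332,.07)),('j',g(246,262,.062))]: print(n,(proj(s,p)-[180,130])*3.3)
E
```

```text
[0.1731 0.14   0.6291 0.4521 0.5271] [-0.0025 -0.0004  0.0742  0.0163  0.0026 -0.0102 -0.0138 -0.0022  0.0433]
beaker [0.536  0.2965 0.07  ] [0.5311 0.2928 0.    ] bottom edge [0.5134 0.2835 0.    ]
jar [0.5309 0.4639 0.062 ] [0.5096 0.5029 0.062 ] [0.5517 0.4256 0.062 ] [0.5659 0.4912 0.062 ] [0.4983 0.4384 0.062 ]
cover [0.6207 0.3716 0.    ] v1 [0.631  0.2679 0.    ] v2 [0.6391 0.2131 0.    ] jarB [0.5485 0.1654 0.062 ]
b [303.93 319.44]
j [320.1  445.83]
```

```bash
python3 - <<'E'
from h import *
t=Rt(28,35)[:,2]; g=np.array([.536,.295,.042])+.022*t
print(g,rel(g-.13*t,Rt(28,35)),rel(g,Rt(28,35)))
E
```

```text
[0.5519119  0.30346051 0.02938132] (array([   8.,   -8., -147.]), array([ 4.9, -8.8, -0.4])) (array([ 102.,   42., -222.]), array([ 4.9, -8.8, -0.4]))
```

servo_tool:
  plan:
    - {"translation": [2, -2, -40], "angular": [1.5, -3, 0], "gripper": 85}
    - {"translation": [4, -4, -80], "angular": [3.5, -6, -0.2], "gripper": 85}
    - {"translation": [6, -6, -120], "angular": [4.9, -8.8, -0.4], "gripper": 85}
    - {"translation": [8, -8, -147], "angular": [4.9, -8.8, -0.4], "gripper": 85}
    - {"translation": [8, -8, -147], "angular": [4.9, -8.8, -0.4], "gripper": 85}

```text
time: 2.7
ee_pos: [0.457, 0.252, 0.1006]
eef_rot: [[0.467, -0.512, 0.721], [-0.884, -0.269, 0.382], [-0.002, -0.816, -0.579]]
contact_force: [0.2, -0.0, -0.2]
width: 0.0846
```

```bash
python3 - <<'E'
from h import *
show()
t=Rt(28,35)[:,2]; g=np.array([.536,.295,.042])+.022*t
print(rel(g,Rt(28,35)))
snap('wrist','w2',k=1.2)
E
```

```text
t 2.7 p [0.457  0.252  0.1006] z [ 0.721  0.382 -0.579] x [ 0.467 -0.884 -0.002] F [ 0.2 -0.  -0.2] w 0.0846 q [ 0.262 -0.591  2.569  0.703  0.287  0.758]
(array([ 95.,  51., -71.]), array([ 0.1, -0.3,  0.1]))
```

View pics/w2.png

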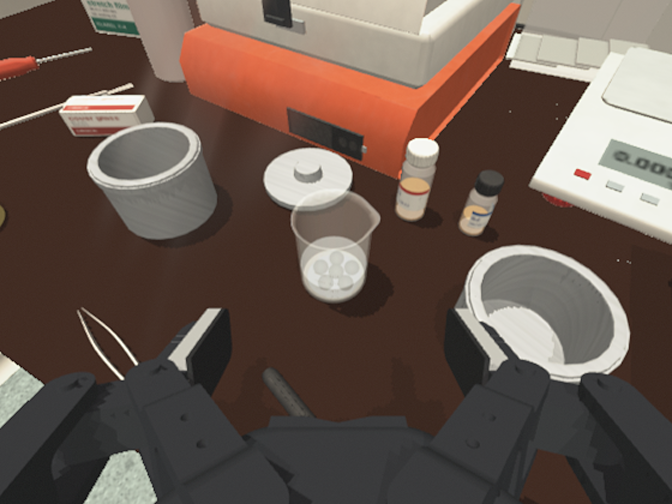

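Beaker base centre is at about (335,280), midway between the fingers with jar B clear of the right finger. I go in.

servo_tool:
  plan:
    - {"translation": [25, 13, -19], "angular": [0, 0, 0], "gripper": 85}
    - {"translation": [50, 27, -37], "angular": [0, 0, 0], "gripper": 85}
    - {"translation": [75, 40, -56], "angular": [0, 0, 0], "gripper": 85}
    - {"translation": [95, 51, -71], "angular": [0, 0, 0], "gripper": 85}
    - {"translation": [95, 51, -71], "angular": [0, 0, 0], "gripper": 85}
    - {"translation": [95, 51, -71], "angular": [0, 0, 0], "gripper": 45}
    - {"translation": [95, 51, -71], "angular": [0, 0, 0], "gripper": 45}
    - {"translation": [95, 51, -71], "angular": [0, 0, 0], "gripper": 45}
    - {"translation": [95, 51, -71], "angular": [0, 0, 0], "gripper": 45}
    - {"translation": [95, 51, -71], "angular": [0, 0, 0], "gripper": 45}
  grip_force: 30

```text
time: 4.0
ee_pos: [0.5548, 0.3047, 0.036]
eef_rot: [[0.469, -0.503, 0.726], [-0.883, -0.267, 0.385], [-0.0, -0.822, -0.569]]
contact_force: [1.8, 1.7, 5.1]
width: 0.0556
```

```bash
python3 - <<'E'
from h import *
show()
E
```

```text
t 4.0 p [0.5548 0.3047 0.036 ] z [ 0.726  0.385 -0.569] x [ 0.469 -0.883 -0.   ] F [1.8 1.7 5.1] w 0.0556 q [ 0.325 -0.011  2.29   2.192  0.164 -0.72 ]
```

servo_tool:
  plan:
    - {"translation": [0, 0, 0], "angular": [0, 0, 0], "gripper": 45}
    - {"translation": [0, 0, 0], "angular": [0, 0, 0], "gripper": 45}
    - {"translation": [0, 0, 20], "angular": [0, 0, 0], "gripper": 45}
    - {"translation": [0, 0, 40], "angular": [0, 0, 0], "gripper": 45}
    - {"translation": [0, 0, 65], "angular": [0, 0, 0], "gripper": 45}
    - {"translation": [0, 0, 90], "angular": [0, 0, 0], "gripper": 45}
    - {"translation": [0, 0, 110], "angular": [0, 0, 0], "gripper": 45}
    - {"translation": [0, 0, 110], "angular": [0, 0, 0], "gripper": 45}

```text
time: 5.0
ee_pos: [0.5524, 0.3032, 0.1425]
eef_rot: [[0.467, -0.508, 0.724], [-0.884, -0.269, 0.382], [0.0, -0.818, -0.575]]
contact_force: [0.1, 1.1, -2.0]
width: 0.0556
```

```bash
python3 - <<'E'
from h import *
show()
snap('wrist','w3',k=1.2)
E
```

```text
t 5.0 p [0.5524 0.3032 0.1425] z [ 0.724  0.382 -0.575] x [ 0.467 -0.884  0.   ] F [ 0.1  1.1 -2. ] w 0.0556 q [ 0.325 -0.279  2.287  0.632  0.223  0.857]
```

View pics/w3.png

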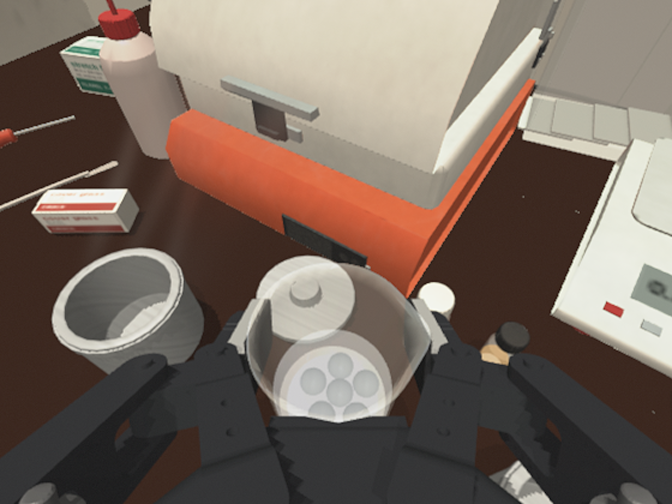

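Beaker held, six balls inside, nothing disturbed. I fit the arm kinematics from the logged poses so that I can pick a reachable pour orientation.

```bash
cat > kin.py <<'E'
import numpy as np
from scipy.optimize import least_squares
from scipy.spatial.transform import Rotation as Ro
D=[([1.057,.0532,1.614,0,1.476,-.119],[.24015,.5765,.2303],[-.0008,-.0014,-1],[.3846,.9231,-.0016]),
([0.192,-0.627,2.216,0.402,1.054,0.524],[.4503,.2602,.2505],[.405,.426,-.809],[.862,-.472,.184]),
([0.315,-0.766,2.338,0.175,0.801,1.317],[.4496,.2613,.2505],[.622,.334,-.708],[.476,-.879,.003]),
([0.262,-0.591,2.569,0.703,0.287,0.758],[.457,.252,.1006],[.721,.382,-.579],[.467,-.884,-.002]),
([0.325,-0.011,2.29,2.192,0.164,-0.72],[.5548,.3047,.036],[.726,.385,-.569],[.469,-.883,0]),
([0.325,-0.279,2.287,0.632,0.223,0.857],[.5524,.3032,.1425],[.724,.382,-.575],[.467,-.884,0])]
Y=lambda a:Ro.from_euler('y',a); Z=lambda a:Ro.from_euler('z',a)
def fk(q,x):
    a,e,h,L2,k,L3,m,d=x
    A=Y(q[1]+q[2]); B=A*Z(q[3]); C=B*Y(q[4])
    p=np.array([a,e,h])+Y(q[1]).apply([0,0,L2])+A.apply([k,0,L3])+B.apply([0,m,0])+C.apply([0,0,d])
    return Z(q[0]).apply(p),(Z(q[0])*C*Z(q[5]+np.pi)).as_matrix()
X0=[.1,.07,.2,.5,0,.5,0,.25]
def res(x): return np.concatenate([fk(q,x)[0]-p for q,p,z,xx in D])
S=least_squares(res,X0,loss='soft_l1',f_scale=.003); X=S.x
LO=np.array([-3.01,-1.01,.06,-1.02,.09,-3.14]);HI=np.array([3.01,2.22,2.58,4.17,2.62,3.14])
def ik(p,R,q0,n=12):
    best=None; rng=np.random.default_rng(0)
    for k in range(n):
        s=np.clip(q0+(rng.normal(0,.6,6) if k else 0),LO+.02,HI-.02)
        def g(q):
            pp,RR=fk(q,X); return np.r_[(pp-p)*5,Ro.from_matrix(RR@R.T).as_rotvec()]
        o=least_squares(g,s,bounds=(LO,HI))
        c=(o.cost>1e-5,np.abs(o.x-q0).max())
        if best is None or c<best[0]: best=(c,o.x,o.cost)
    return best[1],best[2]
if __name__=='__main__':
    print(X.round(4));
    for q,p,z,x in D: P,R=fk(q,X); print((P-p).round(4),(R[:,2]-z).round(3),(R[:,0]-x).round(3))
E
python3 kin.py
```

```text
[ 2.000e-04  7.430e-02  2.380e-01  4.271e-01  9.620e-02  6.098e-01
 -2.000e-04  2.799e-01]
[ 0.0001  0.     -0.0001] [0. 0. 0.] [ 0. -0.  0.]
[ 0.0001 -0.0001 -0.0003] [ 0.001 -0.001  0.   ] [0. 0. 0.]
[-0.0001 -0.      0.0003] [0. 0. 0.] [ 0. -0.  0.]
[-0.0002  0.0003  0.0004] [-0.     0.001  0.001] [0.001 0.    0.   ]
[-0.     -0.     -0.0001] [ 0.    -0.    -0.001] [-0.001 -0.001 -0.   ]
[ 0.0001 -0.0002 -0.0001] [-0. -0.  0.] [ 0.    -0.     0.001]
```

```bash
cat > pour.py <<'E'
from h import *; import kin
s0=state(); R0=Rt(28,35); P0=s0['ee_pos']
up=np.array([0,0,1.]); off=np.array([-.0188,-.0097,-.036])   # base rel TCP at grip (world, R0)
J=np.array([.531,.4645])
def poses(al,D,ths,zl=.09,short=.012):
    "yields (p,R) for tilt th, lip fixed above jar; al=yaw deg added to tool, D=mouth azimuth"
    d=np.array([np.cos(np.radians(D)),np.sin(np.radians(D)),0]); ax=np.cross(up,d)
    Ry=Ro.from_euler('z',al,degrees=True)
    L=np.r_[J-short*d[:2],zl]; out=[]
    for th in ths:
        T=Ro.from_rotvec(np.radians(th)*ax)
        lip=T.apply(Ry.apply(off)+.070*up+.027*d)
        out.append((L-lip,(T*Ry).as_matrix()@R0))
    return out
def body(p,R):
    g=p-.019*R[:,2]; pts=[g-R@np.array([x,y,b]) for x in(-.043,.043) for y in(-.043,.043) for b in(.054,.15)]+[p-R@np.array([x,y,.14]) for x in(-.03,.03) for y in (.04,.095)]
    return min(q[2] for q in pts)
if __name__=='__main__':
    ths=[0,20,40,60,80,95,112]
    for D in range(60,221,20):
        for be in (50,70,90):
            al=D-28-be; q=s0['joint_pos']; ok=True; Q=[]
            for p,R in poses(al,D,ths):
                q,c=kin.ik(p,R,q,4); Q.append(q)
                if c>1e-5: ok=False;break
            if not ok: continue
            Q=np.array(Q); dq=np.abs(np.diff(Q,axis=0)).max(0)
            print(D,be,al,'j5min',Q[:,4].min().round(2),'dq',dq.round(2),'first',np.abs(Q[0]-s0['joint_pos']).round(1),'body',round(min(body(p,R) for p,R in poses(al,D,ths)),3))
E
python3 pour.py
```

```text
180 90 62 j5min 0.7 dq [0.03 0.1  0.1  0.41 0.22 0.64] first [0.  0.7 0.5 0.5 0.8 1.2] body 0.039
200 50 122 j5min 0.65 dq [0.   0.17 0.19 0.49 0.29 0.64] first [0.  1.1 1.1 0.1 1.6 1.6] body 0.063
200 70 102 j5min 0.9 dq [0.   0.13 0.15 0.32 0.23 0.52] first [0.  0.9 0.9 0.2 1.4 1.4] body 0.055
200 90 82 j5min 1.01 dq [0.   0.09 0.12 0.28 0.18 0.49] first [0.  0.8 0.7 0.4 1.1 1.3] body 0.039
220 50 142 j5min 0.99 dq [0.03 0.17 0.2  0.32 0.27 0.45] first [0.1 1.2 1.3 0.1 1.8 1.8] body 0.063
220 70 122 j5min 1.21 dq [0.03 0.13 0.15 0.24 0.22 0.43] first [0.1 1.1 1.1 0.1 1.6 1.6] body 0.055
220 90 102 j5min 1.3 dq [0.02 0.08 0.12 0.21 0.15 0.41] first [0.  0.9 0.9 0.2 1.3 1.4] body 0.039
```

```bash
sed -i 's/L=np.r_\[J-short\*d\[:2\],zl\]; out=\[\]/out=[]/; s/^        T=Ro.from_rotvec/        L=np.r_[J-short*d[:2],zl+.075*max(0,np.cos(np.radians(th)))]; T=Ro.from_rotvec/; s/range(60,221,20)/(100,120,140,160,180,195)/; s/(50,70,90):/(50,65,80,95):/; s/q,4); Q/q,8); Q/' pour.py; python3 pour.py
```

```text
180 95 57 j5min 0.66 dq [0.02 0.12 0.1  0.47 0.22 0.71] first [0.  0.5 0.5 0.5 0.8 1.1] body 0.031
195 50 117 j5min 0.56 dq [0.01 0.16 0.19 0.56 0.32 0.71] first [0.  1.  1.1 0.1 1.6 1.5] body 0.071
195 65 102 j5min 0.77 dq [0.01 0.13 0.15 0.38 0.25 0.59] first [0.  0.9 0.9 0.2 1.4 1.4] body 0.059
195 80 87 j5min 0.91 dq [0.   0.11 0.13 0.36 0.21 0.6 ] first [0.  0.7 0.8 0.3 1.2 1.3] body 0.048
195 95 72 j5min 0.92 dq [0.   0.1  0.11 0.33 0.2  0.57] first [0.  0.6 0.6 0.4 1.  1.2] body 0.031
```

```bash
sed -i 's/zl=.09,short=.012/zl=.095,short=.025/; s/(100,120,140,160,180,195)/(185,195,205)/; s/(50,65,80,95):/(50,60,70):/' pour.py
sed -i 's/return min(q\[2\] for q in pts)/q=min(pts,key=lambda q:q[2]); return q[2]/' pour.py
cat >> pour.py <<'E'
    for D,be in((195,60),(205,60)):
        p,R=poses(D-28-be,D,[112])[0]; g=p-.019*R[:,2]
        print(D,be,'tcp',p.round(3),'z',R[:,2].round(2),'y',R[:,1].round(2)); print(np.array([g-R@np.array([x,y,b]) for x in(-.043,.043) for y in(-.043,.043) for b in(.054,.1)]).round(3))
E
python3 pour.py
```

```text
195 50 117 j5min 0.56 dq [0.01 0.16 0.19 0.57 0.32 0.71] first [0.  1.  1.1 0.1 1.6 1.5] body 0.076
195 60 107 j5min 0.71 dq [0.01 0.14 0.17 0.39 0.27 0.56] first [0.  0.9 1.  0.2 1.5 1.4] body 0.068
195 70 97 j5min 0.82 dq [0.01 0.12 0.15 0.38 0.24 0.6 ] first [0.  0.8 0.9 0.3 1.4 1.3] body 0.06
205 50 127 j5min 0.74 dq [0.01 0.16 0.2  0.44 0.3  0.58] first [0.1 1.  1.2 0.1 1.7 1.5] body 0.076
205 60 117 j5min 0.88 dq [0.01 0.14 0.18 0.31 0.26 0.51] first [0.  1.  1.1 0.2 1.6 1.5] body 0.068
205 70 107 j5min 0.98 dq [0.01 0.13 0.15 0.31 0.23 0.53] first [0.  0.9 1.  0.2 1.5 1.4] body 0.06
195 60 tcp [0.575 0.495 0.123] z [ 0.48  0.86 -0.16] y [ 0.76 -0.31  0.57]
[[0.553 0.436 0.194]
 [0.531 0.396 0.202]
 [0.488 0.463 0.145]
 [0.466 0.423 0.153]
 [0.592 0.402 0.125]
 [0.57  0.362 0.133]
 [0.526 0.429 0.076]
 [0.504 0.389 0.084]]
205 60 tcp [0.569 0.502 0.123] z [ 0.32  0.93 -0.16] y [ 0.8  -0.17  0.57]
[[0.558 0.44  0.194]
 [0.543 0.398 0.202]
 [0.489 0.455 0.145]
 [0.474 0.413 0.153]
 [0.601 0.413 0.125]
 [0.587 0.37  0.133]
 [0.533 0.428 0.076]
 [0.518 0.385 0.084]]
```

```bash
cat > slerp.py <<'E'
from pour import *; import pickle
from scipy.spatial.transform import Slerp
i=pickle.load(open('w1.pkl','rb')); print('bath corner',onz(i,457/1.4,262/1.4),onz(i,258/1.4,150/1.4))
D,al=195,107
pf,Rf=poses(al,D,[112],zl=.10)[0]
S=Slerp([0,1],Ro.from_matrix([R0,Rf])); n=(Ro.from_matrix(Rf@R0.T)).magnitude()*57.3; print('total',n)
d=np.array([np.cos(np.radians(D)),np.sin(np.radians(D)),0])
lipT=Rf.T@((np.r_[J-.025*d[:2],.10])-pf); q=s0['joint_pos']
for f in np.linspace(0,1,11):
    R=S(f).as_matrix(); b=R@R0.T@up; th=np.degrees(np.arccos(b[2]))
    p=np.r_[J-.025*d[:2],.10+.075*max(0,b[2])]-R@lipT
    if f==0: print('mouth az start',)
    q,c=kin.ik(p,R,q,6)
    base=p+R@R0.T@off
    print(round(f,1),'tilt',th.round(0),'maz',np.degrees(np.arctan2(b[1],b[0])).round(0),'p',p.round(3),'z',R[:,2].round(2),'wc',(p-.28*R[:,2]).round(2),'base',base[2].round(3),'body',round(body(p,R),3),'q',q.round(2),c>1e-5)
E
python3 slerp.py
```

```text
bath corner [0.6673 0.2972 0.    ] [0.7021 0.6012 0.    ]
total 141.15456171357582
mouth az start
0.0 tilt nan maz -46.0 p [0.573 0.454 0.141] z [ 0.72  0.38 -0.57] wc [0.37 0.35 0.3 ] base 0.105 body 0.148 q [ 0.6   0.01  2.04 -0.6   0.17  2.23] False
0.1 tilt 12.0 maz 145.0 p [0.58  0.452 0.145] z [ 0.77  0.4  -0.5 ] wc [0.37 0.34 0.29] base 0.109 body 0.137 q [ 0.59  0.01  2.06 -1.02  0.1   2.41] True
0.2 tilt 25.0 maz 148.0 p [0.587 0.452 0.148] z [ 0.8   0.43 -0.42] wc [0.36 0.33 0.27] base 0.112 body 0.126 q [ 0.59  0.01  2.05 -1.02  0.09  2.18] True
0.3 tilt 37.0 maz 152.0 p [0.592 0.454 0.148] z [ 0.81  0.47 -0.35] wc [0.36 0.32 0.24] base 0.116 body 0.116 q [ 0.57  0.06  2.1   3.3   0.24 -2.39] False
0.4 tilt 49.0 maz 156.0 p [0.595 0.457 0.145] z [ 0.8   0.53 -0.28] wc [0.37 0.31 0.22] base 0.119 body 0.107 q [ 0.54  0.1   2.11  3.04  0.36 -2.38] False
0.5 tilt 61.0 maz 160.0 p [0.596 0.462 0.141] z [ 0.78  0.59 -0.22] wc [0.38 0.3  0.2 ] base 0.122 body 0.101 q [ 0.51  0.15  2.11  2.86  0.48 -2.45] False
0.6 tilt 73.0 maz 165.0 p [0.595 0.468 0.135] z [ 0.74  0.65 -0.17] wc [0.39 0.29 0.18] base 0.124 body 0.096 q [ 0.48  0.19  2.1   2.71  0.59 -2.56] False
0.7 tilt 84.0 maz 171.0 p [0.593 0.475 0.127] z [ 0.69  0.71 -0.14] wc [0.4  0.28 0.17] base 0.125 body 0.093 q [ 0.45  0.24  2.09  2.57  0.68 -2.69] False
0.8 tilt 94.0 maz 177.0 p [0.588 0.482 0.124] z [ 0.62  0.77 -0.13] wc [0.41 0.27 0.16] base 0.131 body 0.084 q [ 0.42  0.26  2.07  2.42  0.75 -2.82] False
0.9 tilt 104.0 maz -175.0 p [0.582 0.489 0.127] z [ 0.55  0.82 -0.14] wc [0.43 0.26 0.17] base 0.143 body 0.081 q [ 0.39  0.26  2.05  2.27  0.79 -2.94] False
1.0 tilt 112.0 maz -165.0 p [0.575 0.495 0.128] z [ 0.48  0.86 -0.16] wc [0.44 0.25 0.17] base 0.151 body 0.073 q [ 0.38  0.26  2.03  2.12  0.82 -3.06] Falseslerp.py:10: RuntimeWarning: invalid value encountered in arccos
  R=S(f).as_matrix(); b=R@R0.T@up; th=np.degrees(np.arccos(b[2]))
```

```bash
cat > fin.py <<'E'
from pour import *
for D in (140,160,175,185):
    for be in (50,65,80):
        p,R=poses(D-28-be,D,[110],zl=.10)[0]; q,c=kin.ik(p,R,np.array([.4,.2,2.05,2.3,.8,-2.8]),6)
        print(D,be,D-28-be,p.round(3),'z',R[:,2].round(2),'body',round(body(p,R),3),q.round(2),c>1e-5)
E
python3 fin.py
```

```text
140 50 62 [0.582 0.443 0.124] z [ 0.95  0.02 -0.3 ] body 0.085 [ 0.5   0.02  2.11  2.64  0.09 -3.14] True
140 65 47 [0.582 0.447 0.129] z [ 0.98  0.15 -0.13] body 0.073 [ 0.48  0.04  2.14  2.75  0.28 -3.14] True
140 80 32 [0.582 0.449 0.134] z [0.97 0.24 0.06] body 0.062 [ 0.47  0.2   2.16  2.92  0.73 -3.14] True
160 50 82 [0.586 0.462 0.124] z [ 0.89  0.34 -0.3 ] body 0.085 [ 0.53  0.05  2.07  2.5   0.1  -3.14] True
160 65 67 [0.585 0.465 0.129] z [ 0.87  0.47 -0.13] body 0.073 [ 0.47  0.12  2.12  2.61  0.46 -3.14] True
160 80 52 [0.584 0.467 0.134] z [0.83 0.56 0.06] body 0.062 [ 0.45  0.27  2.11  2.74  0.84 -3.14] True
175 50 97 [0.585 0.476 0.124] z [ 0.77  0.56 -0.3 ] body 0.085 [ 0.5   0.1   2.08  2.37  0.3  -3.14] True
175 65 82 [0.583 0.479 0.129] z [ 0.72  0.68 -0.13] body 0.073 [ 0.45  0.2   2.1   2.48  0.64 -3.14] True
175 80 67 [0.582 0.481 0.134] z [0.66 0.75 0.06] body 0.062 [ 0.42  0.34  2.07  2.58  0.97 -3.14] True
185 50 107 [0.582 0.485 0.124] z [ 0.66  0.69 -0.3 ] body 0.085 [ 0.47  0.15  2.07  2.27  0.45 -3.14] True
185 65 92 [0.58  0.488 0.129] z [ 0.59  0.8  -0.13] body 0.073 [ 0.42  0.25  2.07  2.36  0.77 -3.13] False
185 80 77 [0.578 0.49  0.134] z [0.52 0.85 0.06] body 0.062 [ 0.37  0.38  2.03  2.38  1.07 -3.04] False
```

```bash
cat > fin2.py <<'E'
from pour import *
for be in (-80,-65,-50,50,65):
    for D in range(-150,240,15):
        al=D-28-be; p,R=poses(al,D,[110],zl=.10)[0]
        if abs(al)>140: continue
        q,c=kin.ik(p,R,s0['joint_pos'],8)
        m=min((q-kin.LO).min(),(kin.HI-q).min())
        if c<1e-5 and m>.15: print(D,be,al,p.round(3),'z',R[:,2].round(2),'wc',(p-.28*R[:,2]).round(2),'body',round(body(p,R),3),q.round(2),'m',m.round(2))
E
python3 fin2.py
```

```text
-105 -80 -53 [0.564 0.507 0.133] z [0.93 0.36 0.06] wc [0.3  0.41 0.12] body 0.061 [0.78 0.39 2.01 3.65 0.97 0.05] m 0.52
-90 -80 -38 [0.552 0.514 0.133] z [0.81 0.59 0.06] wc [0.33 0.35 0.12] body 0.061 [0.66 0.35 2.08 3.18 0.92 0.36] m 0.5
-75 -80 -23 [0.538 0.517 0.133] z [0.63 0.78 0.06] wc [0.36 0.3  0.12] body 0.061 [0.53 0.34 2.1  2.7  0.98 0.66] m 0.48
-60 -80 -8 [0.524 0.517 0.133] z [0.4  0.91 0.06] wc [0.41 0.26 0.12] body 0.061 [0.41 0.36 2.06 2.3  1.12 0.9 ] m 0.52
-45 -80 7 [0.511 0.514 0.133] z [0.15 0.99 0.06] wc [0.47 0.24 0.12] body 0.061 [0.33 0.42 1.97 1.98 1.3  1.06] m 0.61
-30 -80 22 [0.499 0.507 0.133] z [-0.11  0.99  0.06] wc [0.53 0.23 0.12] body 0.061 [0.28 0.5  1.85 1.74 1.49 1.16] m 0.73
-15 -80 37 [0.489 0.497 0.133] z [-0.36  0.93  0.06] wc [0.59 0.24 0.12] body 0.061 [0.26 0.59 1.7  1.55 1.69 1.23] m 0.88
0 -80 52 [0.482 0.485 0.133] z [-0.59  0.81  0.06] wc [0.65 0.26 0.12] body 0.061 [0.27 0.69 1.55 1.4  1.89 1.27] m 0.73
15 -80 67 [0.478 0.472 0.133] z [-0.78  0.63  0.06] wc [0.7  0.3  0.12] body 0.061 [0.3  0.79 1.38 1.27 2.08 1.29] m 0.54
30 -80 82
[... 3630 characters left out ...]
.48 0.25 0.21] body 0.085 [ 0.35  0.26  1.96  1.73  0.86 -2.88] m 0.26
150 65 57 [0.585 0.456 0.129] z [ 0.94  0.31 -0.13] wc [0.32 0.37 0.16] body 0.073 [0.7  0.25 2.08 3.74 0.71 2.18] m 0.43
165 65 72 [0.585 0.47  0.129] z [ 0.83  0.55 -0.13] wc [0.35 0.32 0.16] body 0.073 [0.57 0.22 2.11 3.12 0.63 2.62] m 0.47
195 65 102 [0.575 0.496 0.129] z [ 0.44  0.89 -0.13] wc [0.45 0.25 0.16] body 0.073 [ 0.36  0.29  2.02  2.1   0.9  -2.98] m 0.16
210 65 117 [0.565 0.507 0.129] z [ 0.2   0.97 -0.13] wc [0.51 0.23 0.16] body 0.073 [ 0.3   0.37  1.91  1.81  1.11 -2.84] m 0.3
225 65 132 [0.553 0.514 0.129] z [-0.06  0.99 -0.13] wc [0.57 0.24 0.16] body 0.073 [ 0.27  0.47  1.77  1.6   1.32 -2.77] m 0.37
```

```bash
sed -i 's/D,al=195,107/D,al=-45,-23/; s/\[112\]/[112]/' slerp.py; sed -i "s/^    print(round(f,1)/    print(*rel(p,R,s0));print(round(f,1)/; s/linspace(0,1,11)/linspace(0,1,13)/" slerp.py; python3 slerp.py 2>/dev/null
```

```text
bath corner [0.6673 0.2972 0.    ] [0.7021 0.6012 0.    ]
total 113.55306764741985
mouth az start
[-47. 198.  -5.] [-0.   0.2  0.2]
0.0 tilt nan maz -46.0 p [0.507 0.502 0.141] z [ 0.72  0.38 -0.57] wc [0.3  0.39 0.3 ] base 0.105 body 0.148 q [ 0.76 -0.01  2.06 -0.97  0.27  2.69] False
[-51. 202.  -3.] [ 5.2  8.  -1.1]
0.1 tilt 9.0 maz -34.0 p [0.503 0.505 0.143] z [ 0.65  0.42 -0.63] wc [0.32 0.39 0.32] base 0.109 body 0.15 q [ 0.73 -0.03  2.04 -0.44  0.28  2.28] False
[-54. 205.  -2.] [10.4 15.8 -2.3]
0.2 tilt 19.0 maz -35.0 p [0.5   0.508 0.144] z [ 0.57  0.47 -0.67] wc [0.34 0.38 0.33] base 0.113 body 0.152 q [ 0.69 -0.04  2.03 -0.    0.33  1.96] False
[-57. 207.  -2.] [15.6 23.6 -3.6]
0.2 tilt 28.0 maz -35.0 p [0.497 0.511 0.144] z [ 0.49  0.52 -0.7 ] wc [0.36 0.36 0.34] base 0.117 body 0.152 q [ 0.65 -0.04  2.01  0.31  0.4   1.77] False
[-59. 209.  -4.] [20.8 31.4 -4.8]
0.3 tilt 37.0 maz -36.0 p [0.495 0.513 0.142] z [ 0.4   0.57 -0.71] wc [0.38 0.35 0.34] base 0.12 body 0.151 q [ 0.6  -0.03  1.99  0.55  0.49  1.66] False
[-60. 211.  -6.] [25.9 39.3 -6.1]
0.4 tilt 47.0 maz -37.
[... 732 characters left out ...]
.0 maz -40.0 p [0.496 0.516 0.118] z [ 0.04  0.85 -0.53] wc [0.49 0.28 0.27] base 0.127 body 0.112 q [0.39 0.18 1.92 1.22 0.96 1.58] False
[-55. 212. -30.] [ 51.9  78.3 -12.4]
0.8 tilt 94.0 maz -42.0 p [0.499 0.516 0.116] z [-0.01  0.89 -0.45] wc [0.5  0.27 0.24] base 0.131 body 0.098 q [0.36 0.24 1.9  1.31 1.05 1.61] False
[-52. 211. -25.] [ 57.1  86.1 -13.6]
0.9 tilt 103.0 maz -43.0 p [0.502 0.514 0.121] z [-0.05  0.93 -0.37] wc [0.52 0.25 0.22] base 0.142 body 0.092 q [0.33 0.29 1.88 1.39 1.14 1.66] False
[-48. 209. -21.] [ 62.3  93.9 -14.9]
1.0 tilt 112.0 maz -45.0 p [0.506 0.512 0.125] z [-0.07  0.96 -0.27] wc [0.53 0.24 0.2 ] base 0.151 body 0.08 q [0.31 0.34 1.87 1.48 1.22 1.72] False
```

servo_tool:
  plan:
    - {"translation": [-12, 40, 3], "angular": [2.6, 4, -0.5], "gripper": 45}
    - {"translation": [-28, 95, 0], "angular": [7, 10.5, -1.5], "gripper": 45}
    - {"translation": [-43, 150, -2], "angular": [12, 18, -2.8], "gripper": 45}
    - {"translation": [-57, 200, -2], "angular": [15.6, 23.6, -3.6], "gripper": 45}
    - {"translation": [-59, 209, -4], "angular": [20.8, 31.4, -4.8], "gripper": 45}
    - {"translation": [-60, 211, -6], "angular": [25.9, 39.3, -6.1], "gripper": 45}
    - {"translation": [-61, 212, -10], "angular": [31.1, 47.1, -7.3], "gripper": 45}
    - {"translation": [-61, 213, -15], "angular": [36.3, 54.9, -8.6], "gripper": 45}
    - {"translation": [-59, 213, -21], "angular": [41.5, 62.7, -9.9], "gripper": 45}
    - {"translation": [-59, 213, -21], "angular": [41.5, 62.7, -9.9], "gripper": 45}
  grip_force: 35

```text
time: 6.3
ee_pos: [0.494, 0.5151, 0.1183]
eef_rot: [[-0.197, -0.976, 0.092], [-0.574, 0.191, 0.796], [-0.795, 0.104, -0.598]]
contact_force: [-1.0, 0.2, -2.2]
width: 0.0554
```

```bash
python3 - <<'E'
from h import *
show()
snap('side','s4',(180,130,380,330),k=3)
E
```

```text
t 6.3 p [0.494  0.5151 0.1183] z [ 0.092  0.796 -0.598] x [-0.197 -0.574 -0.795] F [-1.   0.2 -2.2] w 0.0554 q [0.423 0.134 1.935 1.125 0.868 1.552]
```

View pics/s4.png

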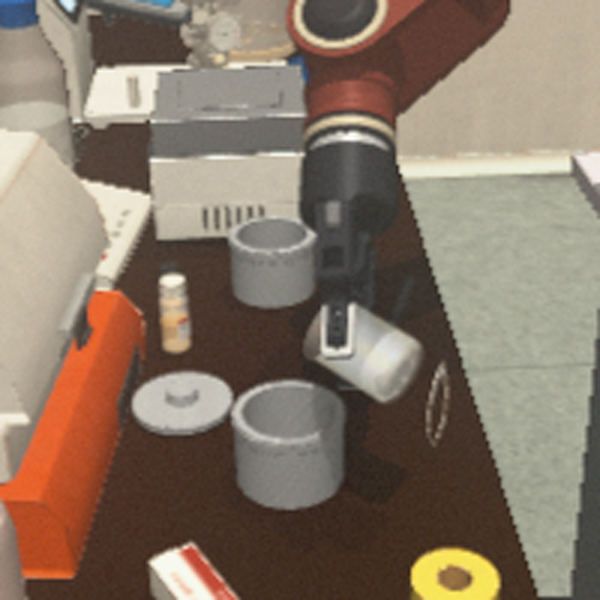

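The picture shows the beaker tilted with its mouth at about crop (318,345), the jar mouth at crop (290,412) and the other things untouched. I check the model's lip against this.

```bash
cat > lip.py <<'E'
from h import *
R0=Rt(28,35); s=state(); W=s['eef_rot']@R0.T; off=np.array([-.0188,-.0097,-.036]); up=np.array([0,0,1.])
b=W@up; m=s['ee_pos']+W@off+.07*b; c=camera_info('side'); dn=-up+b[2]*b; dn/=np.linalg.norm(dn)
print('mouth c',m.round(3),'lip',(m+.027*dn).round(3),'axis',b.round(2),'px',(proj(c,m)-[180,130])*3,(proj(c,m+.027*dn)-[180,130])*3,(proj(c,m-.07*b)-[180,130])*3,'jar',(proj(c,[.531,.4645,.062])-[180,130])*3)
d=np.array([np.cos(np.radians(-45)),np.sin(np.radians(-45)),0])
lipT=R0.T@(off+.07*up+.027*Ro.from_euler('z',23,degrees=True).apply(d))
q0=W
for k in range(0,46,5):
    R=Ro.from_rotvec(np.radians(k)*np.array([.5516,.8314,-.13])/1.0062).as_matrix()@s['eef_rot']
    p=np.r_[.531-.025*d[0],.4645-.025*d[1],.10+.06*max(0,(R@R0.T@up)[2])]-R@lipT
    print(k,np.degrees(np.arccos((R@R0.T@up)[2])).round(0),*rel(p,R,s))
E
python3 lip.py
```

```text
mouth c [0.506 0.484 0.14 ] lip [0.511 0.479 0.114] axis [ 0.75 -0.61  0.26] px [324.3 328.8] [317.1 356.7] [404.1 379.5] jar [291.  405.6]
0 75.0 [0. 1. 1.] [0. 0. 0.]
5 80.0 [ 1.  1. -1.] [ 2.7  4.1 -0.6]
10 85.0 [ 2.  1. -3.] [ 5.5  8.3 -1.3]
15 90.0 [ 4.  0. -5.] [ 8.2 12.4 -1.9]
20 95.0 [ 5. -0. -3.] [11.  16.5 -2.6]
25 100.0 [ 7. -1. -0.] [13.7 20.7 -3.2]
30 104.0 [ 9. -2.  2.] [16.4 24.8 -3.9]
35 109.0 [11. -3.  4.] [19.2 28.9 -4.5]
40 114.0 [13. -4.  6.] [21.9 33.1 -5.2]
45 119.0 [15. -5.  8.] [24.7 37.2 -5.8]
```

servo_tool:
  plan:
    - {"translation": [1, 1, -1], "angular": [2.7, 4.1, -0.6], "gripper": 45}
    - {"translation": [2, 1, -3], "angular": [5.5, 8.3, -1.3], "gripper": 45}
    - {"translation": [3, 0, -4], "angular": [6.9, 10.3, -1.6], "gripper": 45}
    - {"translation": [4, 0, -5], "angular": [8.2, 12.4, -1.9], "gripper": 45}
    - {"translation": [4, 0, -4], "angular": [9.6, 14.5, -2.2], "gripper": 45}
    - {"translation": [5, 0, -3], "angular": [11, 16.5, -2.6], "gripper": 45}
    - {"translation": [6, 0, -2], "angular": [12.3, 18.6, -2.9], "gripper": 45}
    - {"translation": [7, -1, 0], "angular": [13.7, 20.7, -3.2], "gripper": 45}
    - {"translation": [8, -1, 1], "angular": [15, 22.7, -3.5], "gripper": 45}
    - {"translation": [9, -2, 2], "angular": [16.4, 24.8, -3.9], "gripper": 45}

```text
time: 7.6
ee_pos: [0.5036, 0.5149, 0.1246]
eef_rot: [[-0.571, -0.819, -0.057], [-0.316, 0.155, 0.936], [-0.758, 0.552, -0.347]]
contact_force: [0.4, -0.9, -2.2]
width: 0.0554
```

servo_tool:
  plan:
    - {"translation": [1, 0, 1], "angular": [1.4, 2, -0.3], "gripper": 45}
    - {"translation": [2, -1, 2], "angular": [2.8, 4.1, -0.6], "gripper": 45}
    - {"translation": [3, -1, 3], "angular": [4.1, 6.2, -0.9], "gripper": 45}
    - {"translation": [4, -2, 4], "angular": [5.5, 8.3, -1.3], "gripper": 45}
    - {"translation": [4, -2, 4], "angular": [5.5, 8.3, -1.3], "gripper": 45}
    - {"translation": [6, -3, 6], "angular": [8.3, 12.4, -1.9], "gripper": 45}
    - {"translation": [6, -3, 6], "angular": [8.3, 12.4, -1.9], "gripper": 45}
    - {"translation": [6, -3, 6], "angular": [8.3, 12.4, -1.9], "gripper": 45}

```text
time: 8.6
ee_pos: [0.5094, 0.512, 0.1304]
eef_rot: [[-0.731, -0.678, -0.084], [-0.193, 0.087, 0.977], [-0.655, 0.73, -0.195]]
contact_force: [1.1, 0.5, -0.9]
width: 0.0557
```

```bash
python3 - <<'E'
from h import *
show()
import numpy as np
a=capture('scene')[190:310,170:330]; b=capture('side')[160:310,200:380]
a=cv2.resize(a,(480,360),interpolation=cv2.INTER_CUBIC); b=cv2.resize(b,(432,360),interpolation=cv2.INTER_CUBIC)
cv2.imwrite('pics/s5.png',cv2.resize(np.hstack([a,b])[:,:,::-1],None,fx=.87,fy=.87))
E
```

```text
t 8.6 p [0.5094 0.512  0.1304] z [-0.084  0.977 -0.195] x [-0.731 -0.193 -0.655] F [ 1.1  0.5 -0.9] w 0.0557 q [0.294 0.375 1.856 1.54  1.287 1.775]
```

View pics/s5.png

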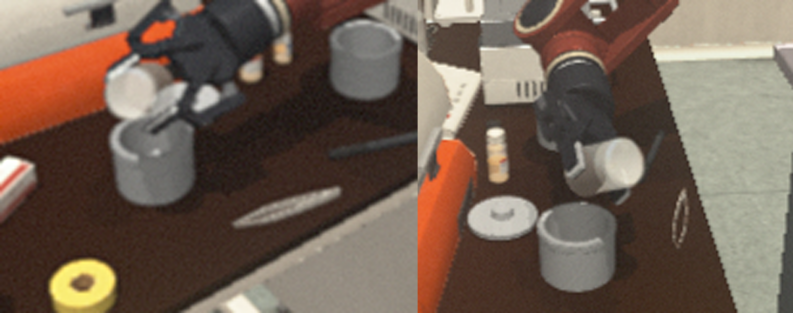

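No balls are visible outside the jar, and the wrist load dropped by about 1 N, so the pour seems done. The beaker's white floor is visible. Now I find a well-conditioned pose to set the beaker down.

```bash
cat > place.py <<'E'
from h import *; import kin
s=state(); up=np.array([0,0,1.]); R0=Rt(28,35); off=np.array([-.0188,-.0097,-.034])
for B in ([.536,.295],[.50,.33],[.47,.33],[.52,.36]):
    for al in (-50,-30,30,50,70):
        Y=Ro.from_euler('z',al,degrees=True); R=Y.as_matrix()@R0; p=np.r_[B,0]-Y.apply(off)
        r=[]
        for dz in (0,.10):
            q,c=kin.ik(p+[0,0,dz],R,s['joint_pos'],6); r.append((q.round(2),bool(c>1e-5)))
        if not(r[0][1] or r[1][1]): print(B,al,p.round(3),r[0][0],r[1][0])
E
python3 place.py
```

```text
[0.536, 0.295] 30 [0.547 0.313 0.034] [ 0.1   0.08  2.2   1.4   0.72 -0.41] [ 0.1  -0.14  2.19  1.17  0.78 -0.09]
[0.536, 0.295] 50 [0.541 0.316 0.034] [ 0.03  0.2   2.06  1.19  1.03 -0.5 ] [ 0.03  0.    2.05  1.09  1.11 -0.3 ]
[0.536, 0.295] 70 [0.533 0.316 0.034] [ 0.03  0.34  1.89  1.01  1.29 -0.61] [ 0.03  0.16  1.88  0.97  1.39 -0.46]
[0.5, 0.33] 30 [0.511 0.348 0.034] [ 0.2   0.03  2.25  1.46  0.64 -0.4 ] [ 0.2  -0.21  2.25  1.16  0.71 -0.03]
[0.5, 0.33] 50 [0.505 0.351 0.034] [ 0.11  0.15  2.12  1.23  0.97 -0.49] [ 0.11 -0.06  2.12  1.11  1.05 -0.26]
[0.5, 0.33] 70 [0.497 0.351 0.034] [ 0.09  0.28  1.96  1.05  1.24 -0.59] [ 0.09  0.1   1.95  1.    1.34 -0.43]
[0.47, 0.33] 30 [0.481 0.348 0.034] [ 0.21 -0.04  2.32  1.46  0.63 -0.4 ] [ 0.21 -0.29  2.31  1.14  0.7   0.  ]
[0.47, 0.33] 50 [0.475 0.351 0.034] [ 0.12  0.09  2.19  1.24  0.96 -0.5 ] [ 0.12 -0.14  2.19  1.11  1.05 -0.25]
[0.47, 0.33] 70 [0.467 0.351 0.034] [ 0.1   0.23  2.03  1.05  1.23 -0.6 ] [ 0.1   0.03  2.02  1.    1.33 -0.43]
[0.52, 0.36] 30 [0.531 0.378 0.034] [ 0.25  0.1   2.18  1.48  0.6  -0.39] [ 0.25 -0.13  2.18  1.18  0.66 -0.01]
[0.52, 0.36] 50 [0.525 0.381 0.034] [ 0.17  0.2   2.06  1.25  0.93 -0.46] [ 0.17  0.01  2.05  1.12  1.01 -0.23]
[0.52, 0.36] 70 [0.517 0.381 0.034] [ 0.14  0.33  1.89  1.06  1.21 -0.56] [ 0.14  0.16  1.89  1.02  1.3  -0.4 ]
```

```bash
cat >> place.py <<'E'
print('----')
Y=Ro.from_euler('z',30,degrees=True); R=Y.as_matrix()@R0; p=np.r_[.50,.33,.05]-Y.apply(off)
v=rel(p,R,s); print(v, np.linalg.norm(v[1])); q=s['joint_pos']
for f in np.linspace(0,1,14):
    Rf=Ro.from_rotvec(f*v[1],degrees=True).as_matrix()@s['eef_rot']; g=min(1,max(0,(f-.25)/.75)); pf=s['ee_pos']+[g*v[0][0]/1000,g*v[0][1]/1000,.06*min(1,f/.25)]
    q,c=kin.ik(pf,Rf,q,4); W=Rf@R0.T; b=W@up; base=pf+W@off
    print(round(f,2),'tilt',np.degrees(np.arccos(b[2])).round(),'base',base.round(3),'mouth',(base+.07*b).round(3),((pf-s['ee_pos'])*1000).round(),(f*v[1]).round(1),q.round(2),c>1e-5,'wc',(pf-.28*Rf[:,2]).round(2))
E
python3 place.py | sed -n '/----/,$p'
```

```text
----
(array([   2., -164.,  -47.]), array([ -38.7, -116. ,   33.6])) 126.81738839764837
0.0 tilt 119.0 base [0.482 0.518 0.16 ] mouth [0.525 0.474 0.126] [0. 0. 0.] [-0. -0.  0.] [0.29 0.38 1.86 1.54 1.29 1.77] False wc [0.53 0.24 0.19]
0.08 tilt 111.0 base [0.478 0.518 0.173] mouth [0.527 0.474 0.149] [ 0.  0. 18.] [-3.  -8.9  2.6] [0.3  0.32 1.85 1.46 1.26 1.7 ] False wc [0.54 0.24 0.22]
0.15 tilt 102.0 base [0.474 0.517 0.186] mouth [0.528 0.475 0.172] [ 0.  0. 37.] [ -6.  -17.8   5.2] [0.31 0.26 1.85 1.38 1.23 1.63] False wc [0.53 0.25 0.26]
0.23 tilt 93.0 base [0.472 0.517 0.199] mouth [0.529 0.476 0.195] [ 0.  0. 55.] [ -8.9 -26.8   7.8] [0.32 0.2  1.84 1.31 1.19 1.56] False wc [0.53 0.25 0.29]
0.31 tilt 84.0 base [0.47  0.503 0.197] mouth [0.529 0.465 0.205] [  0. -13.  60.] [-11.9 -35.7  10.3] [0.31 0.15 1.86 1.23 1.17 1.46] False wc [0.52 0.25 0.31]
0.38 tilt 75.0 base [0.47  0.484 0.191] mouth [0.528 0.45  0.209] [  0. -29.  60.] [-14.9 -44.6  12.9] [0.3  0.1  1.88 1.17 1.14 1.35] False wc [0.52 0.24 0.33]
0.46 tilt 65.0 base [0.47  0.465 0.185] mouth [0.526 0.435 0.214] [ 
[... 570 characters left out ...]
 [0.46 0.2  0.36]
0.77 tilt 28.0 base [0.483 0.388 0.164] mouth [0.513 0.376 0.226] [   1. -114.   60.] [-29.8 -89.2  25.8] [ 0.25 -0.16  2.07  0.98  0.91  0.68] False wc [0.44 0.19 0.36]
0.85 tilt 19.0 base [0.488 0.369 0.161] mouth [0.509 0.361 0.227] [   2. -130.   60.] [-32.7 -98.2  28.4] [ 0.24 -0.21  2.12  0.98  0.86  0.52] False wc [0.42 0.18 0.36]
0.92 tilt 9.0 base [0.494 0.349 0.158] mouth [0.505 0.346 0.227] [   2. -147.   60.] [ -35.7 -107.1   31. ] [ 0.22 -0.26  2.17  0.99  0.81  0.34] False wc [0.41 0.17 0.36]
1.0 tilt 0.0 base [0.5   0.33  0.157] mouth [0.5   0.33  0.227] [   2. -164.   60.] [ -38.7 -116.    33.6] [ 0.2  -0.31  2.22  1.03  0.77  0.14] False wc [0.39 0.15 0.35]
```

servo_tool:
  plan:
    - {"translation": [0, 0, 18], "angular": [-3, -8.9, 2.6], "gripper": 45}
    - {"translation": [0, 0, 37], "angular": [-6, -17.8, 5.2], "gripper": 45}
    - {"translation": [0, 0, 55], "angular": [-8.9, -26.8, 7.8], "gripper": 45}
    - {"translation": [0, -13, 60], "angular": [-11.9, -35.7, 10.3], "gripper": 45}
    - {"translation": [0, -29, 60], "angular": [-14.9, -44.6, 12.9], "gripper": 45}
    - {"translation": [1, -46, 60], "angular": [-17.9, -53.5, 15.5], "gripper": 45}
    - {"translation": [1, -63, 60], "angular": [-20.8, -62.5, 18.1], "gripper": 45}
    - {"translation": [1, -80, 60], "angular": [-23.8, -71.4, 20.7], "gripper": 45}
    - {"translation": [1, -97, 60], "angular": [-26.8, -80.3, 23.3], "gripper": 45}
    - {"translation": [1, -114, 60], "angular": [-29.8, -89.2, 25.8], "gripper": 45}

```text
time: 9.95
ee_pos: [0.5103, 0.3976, 0.1912]
eef_rot: [[0.665, -0.703, 0.251], [-0.598, -0.302, 0.742], [-0.446, -0.644, -0.621]]
contact_force: [-0.4, -0.2, -1.0]
width: 0.0554
```

```bash
cat > pl2.py <<'E'
from h import *; show()
up=np.array([0,0,1.]); R0=Rt(28,35); off=np.array([-.0188,-.0097,-.034])
Y=Ro.from_euler('z',30,degrees=True); R=Y.as_matrix()@R0
for z in (.10,.02,.005,0): print(z,rel(np.r_[.50,.33,z]-Y.apply(off),R))
E
python3 pl2.py
```

```text
t 9.95 p [0.5103 0.3976 0.1912] z [ 0.251  0.742 -0.621] x [ 0.665 -0.598 -0.446] F [-0.4 -0.2 -1. ] w 0.0554 q [ 0.252 -0.163  2.074  0.977  0.913  0.68 ]
0.1 (array([  1., -50., -57.]), array([ -8.9, -26.4,   7.7]))
0.02 (array([   1.,  -50., -137.]), array([ -8.9, -26.4,   7.7]))
0.005 (array([   1.,  -50., -152.]), array([ -8.9, -26.4,   7.7]))
0 (array([   1.,  -50., -157.]), array([ -8.9, -26.4,   7.7]))
```

servo_tool:
  plan:
    - {"translation": [0, -17, -10], "angular": [-3, -8.8, 2.6], "gripper": 45}
    - {"translation": [1, -34, -25], "angular": [-6, -17.6, 5.1], "gripper": 45}
    - {"translation": [1, -50, -45], "angular": [-8.9, -26.4, 7.7], "gripper": 45}
    - {"translation": [1, -50, -80], "angular": [-8.9, -26.4, 7.7], "gripper": 45}
    - {"translation": [1, -50, -115], "angular": [-8.9, -26.4, 7.7], "gripper": 45}
    - {"translation": [1, -50, -137], "angular": [-8.9, -26.4, 7.7], "gripper": 45}
    - {"translation": [1, -50, -143], "angular": [-8.9, -26.4, 7.7], "gripper": 45}
    - {"translation": [1, -50, -143], "angular": [-8.9, -26.4, 7.7], "gripper": 45}

```text
time: 10.95
ee_pos: [0.5116, 0.3481, 0.0478]
eef_rot: [[0.847, -0.311, 0.432], [-0.532, -0.484, 0.695], [-0.007, -0.818, -0.575]]
contact_force: [-0.2, 0.9, -0.7]
width: 0.0555
```

```bash
python3 pl2.py
```

```text
t 10.95 p [0.5116 0.3481 0.0478] z [ 0.432  0.695 -0.575] x [ 0.847 -0.532 -0.007] F [-0.2  0.9 -0.7] w 0.0555 q [ 0.198 -0.007  2.253  1.406  0.649 -0.335]
0.1 (array([-0., -0., 86.]), array([-0.1, -0.4,  0.1]))
0.02 (array([-0., -0.,  6.]), array([-0.1, -0.4,  0.1]))
0.005 (array([-0., -0., -9.]), array([-0.1, -0.4,  0.1]))
0 (array([ -0.,  -0., -14.]), array([-0.1, -0.4,  0.1]))
```

servo_tool:
  plan:
    - {"translation": [0, 0, -5], "angular": [-0.1, -0.4, 0.1], "gripper": 45}
    - {"translation": [0, 0, -9], "angular": [-0.1, -0.4, 0.1], "gripper": 45}
    - {"translation": [0, 0, -11], "angular": [-0.1, -0.4, 0.1], "gripper": 45}
    - {"translation": [0, 0, -11], "angular": [-0.1, -0.4, 0.1], "gripper": 45}

```text
time: 11.45
ee_pos: [0.5113, 0.3479, 0.0362]
eef_rot: [[0.848, -0.305, 0.435], [-0.531, -0.486, 0.694], [-0.0, -0.819, -0.574]]
contact_force: [-0.6, 0.2, -0.3]
width: 0.0556
```

servo_tool:
  plan:
    - {"translation": [0, 0, -2], "angular": [0, 0, 0], "gripper": 45}
    - {"translation": [0, 0, -2], "angular": [0, 0, 0], "gripper": 45}

```text
time: 11.7
ee_pos: [0.512, 0.3488, 0.0361]
eef_rot: [[0.848, -0.302, 0.434], [-0.529, -0.484, 0.697], [-0.0, -0.821, -0.571]]
contact_force: [-4.2, -2.2, 7.5]
width: 0.0555
```

servo_tool:
  plan:
    - {"translation": [0, 0, 1.5], "angular": [0, 0, 0], "gripper": 45}
    - {"translation": [0, 0, 1.5], "angular": [0, 0, 0], "gripper": 85}
    - {"translation": [0, 0, 1.5], "angular": [0, 0, 0], "gripper": 85}
    - {"translation": [0, 0, 1.5], "angular": [0, 0, 0], "gripper": 85}
    - {"translation": [0, 0, 1.5], "angular": [0, 0, 0], "gripper": 85}
    - {"translation": [-6, -9, 9], "angular": [0, 0, 0], "gripper": 85}
    - {"translation": [-16, -25, 23], "angular": [0, 0, 0], "gripper": 85}
    - {"translation": [-30, -48, 42], "angular": [0, 0, 0], "gripper": 85}
    - {"translation": [-43, -69, 70], "angular": [0, 0, 0], "gripper": 85}
    - {"translation": [-43, -69, 110], "angular": [0, 0, 0], "gripper": 85}

```text
time: 12.95
ee_pos: [0.4669, 0.2777, 0.143]
eef_rot: [[0.847, -0.308, 0.434], [-0.532, -0.486, 0.693], [-0.003, -0.817, -0.576]]
contact_force: [0.3, 0.9, -0.7]
width: 0.0849
```

```bash
python3 - <<'E'
from h import *; import kin
show(); s=state()
c=camera_info('side')
# mill guess from side0 crop pixels (3.3x, origin 180,130): handle ends, lid corners
px=lambda u,v:(u/3.3+180,v/3.3+130)
print('lid front-left top',onz(c,*px(343,100),.15),'lid rear-left top',onz(c,*px(170,100),.15),'front-left base',onz(c,*px(343,258)),'rear-left base',onz(c,*px(172,262)),'handle L',onz(c,*px(385,130),.126),'handle far',onz(c,*px(376,98),.126))
for p,az,a in (([.42,.12,.30],-10,50),([.42,.15,.30],-20,50),([.45,.15,.33],0,60)):
    q,k=kin.ik(np.array(p),Rt(az,a),s['joint_pos'],6); print(p,az,a,q.round(2),k>1e-5,rel(p,Rt(az,a)))
E
```

```text
t 12.95 p [0.4669 0.2777 0.143 ] z [ 0.434  0.693 -0.576] x [ 0.847 -0.532 -0.003] F [ 0.3  0.9 -0.7] w 0.0849 q [ 0.028 -0.435  2.396  1.084  0.878 -0.017]
lid front-left top [0.485  0.0018 0.15  ] lid rear-left top [ 0.6552 -0.0185  0.15  ] front-left base [0.4904 0.047  0.    ] rear-left base [0.6614 0.0395 0.    ] handle L [0.446  0.0254 0.126 ] handle far [ 0.447  -0.0681  0.126 ]
[0.42, 0.12, 0.3] -10 50 [ 0.29 -0.92  2.31 -0.33  1.14  2.08] False (array([ -47., -158.,  157.]), array([ -6.5,  14.3, -67.4]))
[0.42, 0.15, 0.3] -20 50 [ 0.47 -0.77  2.23 -0.53  1.21  2.46] False (array([ -47., -128.,  157.]), array([ -5.4,  15.1, -77.4]))
[0.45, 0.15, 0.33] 0 60 [ 0.23 -0.72  2.11 -0.12  1.24  1.81] False (array([ -17., -128.,  187.]), array([-12.7,  22.6, -56.9]))
```

```bash
python3 - <<'E'
from h import *
i=camera_info('wrist'); print(proj(i,[.531,.466,.01]),proj(i,[.50,.33,0]))
snap('wrist','w6')
E
```

```text
[245.1 176.7] [281.9 276.7]
```

servo_tool:
  plan:
    - {"translation": [-5, -15, 30], "angular": [-0.7, 1.9, -9.7], "gripper": 85}
    - {"translation": [-12, -35, 70], "angular": [-1.4, 3.8, -19.4], "gripper": 85}
    - {"translation": [-20, -60, 110], "angular": [-2, 5.6, -29], "gripper": 85}
    - {"translation": [-30, -90, 150], "angular": [-2.7, 7.5, -38.7], "gripper": 85}
    - {"translation": [-40, -115, 157], "angular": [-3.4, 9.4, -48.4], "gripper": 85}
    - {"translation": [-47, -128, 157], "angular": [-4, 11.3, -58], "gripper": 85}
    - {"translation": [-47, -128, 157], "angular": [-4.7, 13.2, -67.7], "gripper": 85}
    - {"translation": [-47, -128, 157], "angular": [-5.4, 15.1, -77.4], "gripper": 85}
    - {"translation": [-47, -128, 157], "angular": [-5.4, 15.1, -77.4], "gripper": 85}

```text
time: 14.12
ee_pos: [0.421, 0.151, 0.3017]
eef_rot: [[-0.336, -0.719, 0.608], [-0.942, 0.256, -0.218], [0.002, -0.646, -0.763]]
contact_force: [0.7, -0.4, -0.2]
width: 0.0848
```

```bash
python3 - <<'E'
from h import *; import pickle
show(); i=camera_info('wrist'); pickle.dump(i,open('w7.pkl','wb')); snap('wrist','w7')
a=cv2.imread('pics/raw_w7.png'); b=cv2.imread('pics/raw_w6.png')
L=cv2.resize(a[0:300,60:560],(800,480),interpolation=cv2.INTER_CUBIC)   # 1.6x
B=cv2.resize(b[60:230,150:500],(247,120)); 
c=cv2.resize(b[20:220,100:400],None,fx=.6,fy=.6)
im=np.vstack([L,np.zeros((120,800,3),np.uint8)]); im[480:600,:180]=c; im[480:600,200:447]=B
cv2.imwrite('pics/m7.png',im)
E
```

```text
t 14.12 p [0.421  0.151  0.3017] z [ 0.608 -0.218 -0.763] x [-0.336 -0.942  0.002] F [ 0.7 -0.4 -0.2] w 0.0848 q [ 0.474 -0.769  2.232 -0.529  1.206  2.458]
```

View pics/m7.png

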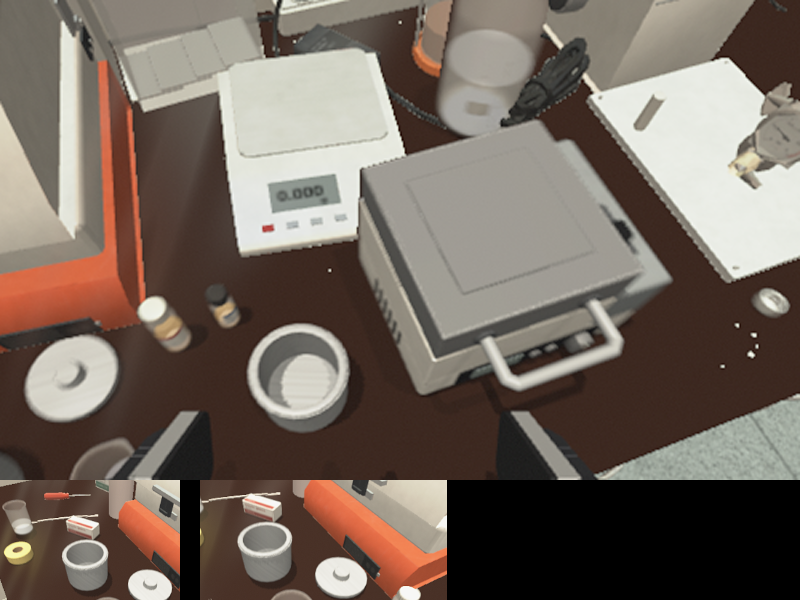

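The view shows the lid top with its front edge from (446,342) to (643,270), and the handle bar from (508,388) to (620,350). The black release knob is around (625,235), with the console strip on the right. The beaker stands at the lower left (100,455).

```bash
python3 - <<'E'
from h import *; import pickle
i=pickle.load(open('w7.pkl','rb')); g=lambda u,v,z: onz(i,60+u/1.6,v/1.6,z)
print('lid FL FR RL RR',g(446,342,.15),g(643,268,.15),g(361,170,.15),g(543,122,.15))
print('handle barL,barR,mid',g(508,384,.126),g(620,346,.126),g(566,366,.126))
print('knob',g(622,232,.12),'console FR top',g(671,278,.105),'base FL',g(420,393,0))
a=cv2.imread('pics/raw_w7.png')[90:240,330:500]; cv2.imwrite('pics/m8.png',cv2.resize(a,None,fx=4.5,fy=4,interpolation=cv2.INTER_CUBIC))
E
```

```text
lid FL FR RL RR [0.4862 0.0611 0.15  ] [ 0.4918 -0.1     0.15  ] [0.649  0.0639 0.15  ] [ 0.6468 -0.1021  0.15  ]
handle barL,barR,mid [0.4496 0.0246 0.126 ] [ 0.4482 -0.0668  0.126 ] [ 0.4478 -0.0213  0.126 ]
knob [ 0.5385 -0.1295  0.12  ] console FR top [ 0.4913 -0.1557  0.105 ] base FL [0.495  0.0561 0.    ]
```

View pics/m8.png

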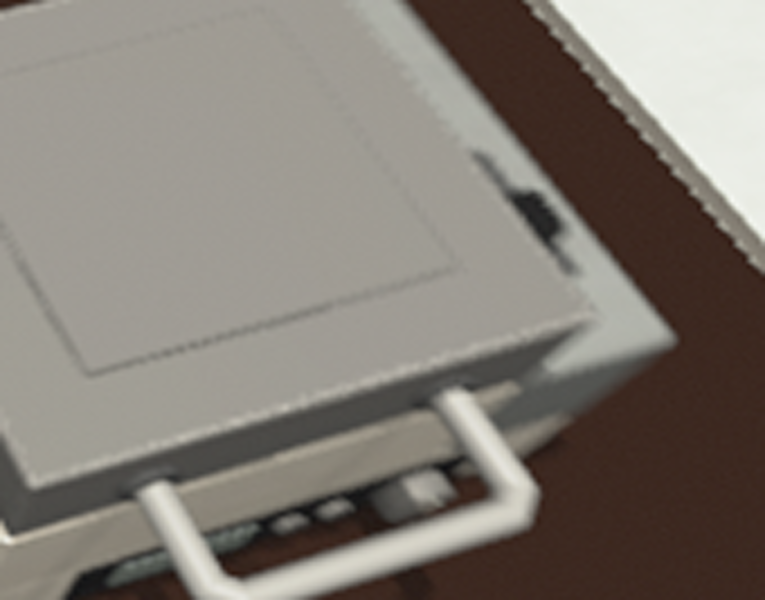

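```bash
cat > lid.py <<'E'
from h import *; import kin
H=np.array([.448,-.021,.126]); HG=np.array([.655,-.021,.107]); GP=.017
def bar(th): return HG+Ro.from_euler('y',th).apply(H-HG)
def pose(th,a,back=0.):
    R=Rt(0,a,-90); return bar(th)+(GP-back)*R[:,2],R
if __name__=='__main__':
    s=state(); q=s['joint_pos'].copy(); q=np.array([.05,-.6,2.2,0,.9,0.])
    for a in (45,55,65):
        for back in (.07,0):
            p,R=pose(0,a,back); x,c=kin.ik(p,R,q,10); print(a,back,p.round(3),x.round(2),c>1e-5)
    q=x
    for th,a in zip(np.linspace(0,1.2,7),np.linspace(60,100,7)):
        p,R=pose(th,a); q,c=kin.ik(p,R,q,4); print(round(th,2),round(a),p.round(3),q.round(2),c>1e-5)
    i=camera_info('wrist'); print('knob',onz(i,448.9,141.25,.12))
    g=np.array([.50,-.13,.112]);
    for rz in (0,180):
        R=Rt(0,90,-90+rz); x,c=kin.ik(g,R,q,8); print('push',x.round(2),c>1e-5)
    p,R=pose(0,60,.09); print('pre',rel(p+[0,0,.03],R))
E
python3 lid.py
```

```text
45 0.07 [ 0.411 -0.021  0.163] [-0.4  -1.01  2.56  0.32  0.98 -0.51] True
45 0 [ 0.46  -0.021  0.114] [-0.35 -0.83  2.58  0.37  0.71 -0.55] True
55 0.07 [ 0.418 -0.021  0.169] [-0.37 -1.01  2.53  0.23  1.07 -0.42] True
55 0 [ 0.458 -0.021  0.112] [-0.32 -0.76  2.51  0.25  0.81 -0.44] False
65 0.07 [ 0.426 -0.021  0.174] [-0.31 -0.81  2.4   0.14  1.14 -0.34] False
65 0 [ 0.455 -0.021  0.111] [-0.28 -0.62  2.4   0.15  0.94 -0.34] False
0.0 60 [ 0.456 -0.021  0.111] [-0.3  -0.69  2.46  0.19  0.88 -0.39] False
0.2 67 [ 0.463 -0.021  0.151] [-0.27 -0.62  2.32  0.12  1.04 -0.31] False
0.4 73 [ 0.477 -0.021  0.189] [-0.24 -0.51  2.18  0.07  1.19 -0.26] False
0.6 80 [ 0.498 -0.021  0.223] [-0.21 -0.38  2.02  0.04  1.33 -0.22] False
0.8 87 [ 0.525 -0.021  0.252] [-0.19 -0.24  1.85  0.01  1.47 -0.19] False
1.0 93 [ 0.558 -0.021  0.274] [-0.17 -0.09  1.68 -0.01  1.61 -0.17] False
1.2 100 [ 0.595 -0.021  0.29 ] [-0.15  0.07  1.5  -0.03  1.74 -0.15] False
knob [ 0.543  -0.1304  0.12  ]
push [-0.4  -0.1   1.97 -0.    1.27 -0.4 ] False
push [-0.4  -0.1   1.97  0.    1.27  2.74] False
pre (array([ -10., -174.,  -82.]), array([-51.8,  17.5,  92. ]))
```

```bash
python3 - <<'E'
from lid import *
p,R=pose(0,65,.07); print(rel(p,R))
s=state(); v=rel(p,R)[1]; q=s['joint_pos']
for f in (.25,.5,.75,1):
    x,c=kin.ik(s['ee_pos']+f*np.array([.015,-.172,-.0]),Ro.from_rotvec(f*v,degrees=True).as_matrix()@s['eef_rot'],q,5); q=x; print(q.round(2),c>1e-5)
E
```

```text
(array([   4., -174., -127.]), array([-47.8,  21. ,  94.4]))
[ 0.26 -0.89  2.28 -0.31  1.16  1.73] False
[ 0.03 -0.94  2.29 -0.07  1.19  0.97] False
[-0.17 -0.89  2.25  0.08  1.27  0.29] False
[-0.29 -0.8   2.18  0.13  1.34 -0.3 ] False
```

servo_tool:
  plan:
    - {"translation": [2, -17, 0], "angular": [-4.6, 2, 9], "gripper": 60}
    - {"translation": [4, -34, 0], "angular": [-9.1, 4, 18], "gripper": 40}
    - {"translation": [6, -51, 0], "angular": [-13.7, 6, 27], "gripper": 26}
    - {"translation": [8, -68, 0], "angular": [-18.2, 8, 36], "gripper": 26}
    - {"translation": [9, -86, 0], "angular": [-22.8, 10, 45], "gripper": 26}
    - {"translation": [10, -104, 0], "angular": [-27.3, 12, 54], "gripper": 26}
    - {"translation": [12, -122, 0], "angular": [-31.9, 14, 63], "gripper": 26}
    - {"translation": [13, -140, 0], "angular": [-36.5, 16, 72], "gripper": 26}
    - {"translation": [14, -158, 0], "angular": [-41, 18, 81], "gripper": 26}
    - {"translation": [15, -174, 0], "angular": [-45.5, 20, 90], "gripper": 26}

```text
time: 15.42
ee_pos: [0.4363, -0.024, 0.3012]
eef_rot: [[0.893, -0.092, 0.44], [-0.105, -0.994, 0.005], [0.437, -0.051, -0.898]]
contact_force: [0.7, 0.3, -0.0]
width: 0.026
```

```bash
python3 - <<'E'
from lid import *
show()
for b in (.07,.02,0): print(b,rel(*pose(0,65,b)))
E
```

```text
t 15.43 p [ 0.4363 -0.024   0.3012] z [ 0.44   0.005 -0.898] x [ 0.893 -0.105  0.437] F [ 0.7  0.3 -0. ] w 0.026 q [-0.319 -0.819  2.197  0.148  1.332 -0.219]
0.07 (array([ -11.,    3., -127.]), array([-2.9,  1.1,  5.3]))
0.02 (array([  10.,    3., -172.]), array([-2.9,  1.1,  5.3]))
0 (array([  19.,    3., -191.]), array([-2.9,  1.1,  5.3]))
```

servo_tool:
  plan:
    - {"translation": [-4, 1, -45], "angular": [-1.5, 0.5, 2.7], "gripper": 26}
    - {"translation": [-11, 3, -90], "angular": [-2.9, 1.1, 5.3], "gripper": 26}
    - {"translation": [-11, 3, -127], "angular": [-2.9, 1.1, 5.3], "gripper": 26}
    - {"translation": [-11, 3, -127], "angular": [-2.9, 1.1, 5.3], "gripper": 26}

```text
time: 15.92
ee_pos: [0.4234, -0.0195, 0.1701]
eef_rot: [[0.909, -0.006, 0.417], [-0.007, -1.0, 0.001], [0.417, -0.004, -0.909]]
contact_force: [0.7, 0.4, 0.3]
width: 0.0261
```

```bash
python3 - <<'E'
from lid import *
show(); print(rel(*pose(0,65,0)))
im=capture('scene'); np.save('x.npy',im)
c=camera_info('scene'); print(proj(c,H),proj(c,state()['ee_pos']))
i=camera_info('wrist'); print('wrist proj bar ends',proj(i,[.448,.018,.126]),proj(i,[.448,-.06,.126]),proj(i,H))
snap('wrist','w9'); snap('side','s9')
E
```

```text
t 15.93 p [ 0.4234 -0.0195  0.1701] z [ 0.417  0.001 -0.909] x [ 0.909 -0.007  0.417] F [0.7 0.4 0.3] w 0.0261 q [-0.308 -0.813  2.402  0.141  1.144 -0.334]
(array([ 32.,  -1., -60.]), array([-0.2, -0.4,  0.3]))
[371.7 179.8] [379.2 169.1]
wrist proj bar ends [282.5 173.6] [283.  281.3] [282.8 230.2]
```

```bash
python3 - <<'E'
import cv2
a=cv2.imread('pics/raw_w9.png',0)
for r in (150,165,180,195,205): print(r,a[r,245:325:3].tolist())
E
```

```text
150 [46, 46, 46, 47, 45, 47, 47, 46, 31, 30, 29, 30, 29, 29, 39, 171, 150, 150, 153, 153, 146, 144, 143, 147, 150, 155, 182]
165 [46, 44, 48, 46, 44, 46, 44, 48, 36, 34, 53, 97, 127, 193, 219, 240, 240, 223, 223, 221, 219, 218, 217, 215, 211, 210, 205]
180 [36, 37, 32, 31, 30, 36, 35, 36, 37, 33, 35, 142, 184, 230, 231, 212, 148, 149, 152, 151, 154, 153, 154, 157, 155, 167, 189]
195 [50, 50, 47, 46, 45, 50, 49, 51, 36, 31, 26, 135, 183, 202, 212, 189, 148, 149, 151, 152, 153, 154, 153, 156, 154, 175, 174]
205 [50, 50, 48, 44, 46, 51, 50, 50, 35, 31, 24, 130, 182, 201, 212, 190, 150, 150, 150, 154, 154, 153, 154, 155, 155, 178, 170]
```

The bar sits at wrist columns 277–291 against a predicted 283, so the position holds to about 1 mm. I go in and grip.

servo_tool:
  plan:
    - {"translation": [10, -1, -18], "angular": [-0.2, -0.4, 0.3], "gripper": 26}
    - {"translation": [20, -1, -38], "angular": [-0.2, -0.4, 0.3], "gripper": 26}
    - {"translation": [30, -1, -57], "angular": [-0.2, -0.4, 0.3], "gripper": 26}
    - {"translation": [32, -1, -60], "angular": [-0.2, -0.4, 0.3], "gripper": 26}
    - {"translation": [32, -1, -60], "angular": [-0.2, -0.4, 0.3], "gripper": 4}
    - {"translation": [32, -1, -60], "angular": [-0.2, -0.4, 0.3], "gripper": 4}
    - {"translation": [32, -1, -60], "angular": [-0.2, -0.4, 0.3], "gripper": 4}
    - {"translation": [32, -1, -60], "angular": [-0.2, -0.4, 0.3], "gripper": 4}
  grip_force: 50

```text
time: 17.08
ee_pos: [0.4549, -0.0211, 0.1137]
eef_rot: [[0.907, -0.0, 0.422], [0.001, -1.0, -0.002], [0.422, 0.002, -0.907]]
contact_force: [-15.0, -0.3, 3.6]
width: 0.0079
```

```bash
python3 - <<'E'
from lid import *
show(); print(rel(*pose(0,65,0)))
E
```

```text
t 17.07 p [ 0.4549 -0.0211  0.1137] z [ 0.422 -0.002 -0.907] x [0.907 0.001 0.422] F [-15.   -0.3   3.6] w 0.0079 q [-0.282 -0.622  2.397  0.142  0.951 -0.341]
(array([ 0.,  0., -3.]), array([ 0.1, -0.1,  0. ]))
```

servo_tool:
  plan:
    - {"translation": [-2, 0, -1], "angular": [0, 0, 0], "gripper": 4}
    - {"translation": [-2, 0, -1], "angular": [0, 0, 0], "gripper": 4}
    - {"translation": [-2, 0, -1], "angular": [0, 0, 0], "gripper": 4}

```text
time: 17.45
ee_pos: [0.4549, -0.0212, 0.1138]
eef_rot: [[0.904, -0.001, 0.427], [-0.0, -1.0, -0.002], [0.427, 0.002, -0.904]]
contact_force: [-7.9, -0.2, 1.6]
width: 0.008
```

servo_tool:
  plan:
    - {"translation": [-2, 0, 0], "angular": [0, 0, 0], "gripper": 4}
    - {"translation": [-2, 0, 2], "angular": [0, 0, 0], "gripper": 4}
    - {"translation": [-2, 0, 4], "angular": [0, 0, 0], "gripper": 4}
    - {"translation": [-2, 0, 6], "angular": [0, 0, 0], "gripper": 4}
    - {"translation": [-2, 0, 7], "angular": [0, 0, 0], "gripper": 4}
    - {"translation": [-2, 0, 8], "angular": [0, 0, 0], "gripper": 4}
    - {"translation": [-2, 0, 8], "angular": [0, 0, 0], "gripper": 4}

```text
time: 18.32
ee_pos: [0.4551, -0.0212, 0.1195]
eef_rot: [[0.9, -0.004, 0.436], [-0.003, -1.0, -0.003], [0.436, 0.001, -0.9]]
contact_force: [37.2, -1.1, -30.6]
width: 0.0077
```

It is caught: the handle rose about 5 mm, then hit a hard stop at about 31 N vertical. I ease off at once.

servo_tool:
  plan:
    - {"translation": [1, 0, -4], "angular": [0, 0, 0], "gripper": 4}
    - {"translation": [2, 0, -7], "angular": [0, 0, 0], "gripper": 4}
    - {"translation": [2, 0, -8], "angular": [0, 0, 0], "gripper": 4}

```text
time: 18.7
ee_pos: [0.455, -0.0212, 0.1137]
eef_rot: [[0.904, -0.001, 0.427], [-0.0, -1.0, -0.002], [0.427, 0.002, -0.904]]
contact_force: [-10.8, 1.4, 8.2]
width: 0.0076
```

```bash
python3 - <<'E'
from lid import *
show()
E
```

```text
t 18.7 p [ 0.455  -0.0212  0.1137] z [ 0.427 -0.002 -0.904] x [ 0.904 -0.     0.427] F [-10.8   1.4   8.2] w 0.0076 q [-0.284 -0.626  2.401  0.145  0.946 -0.343]
```

servo_tool:
  plan:
    - {"translation": [0, 0, 0], "angular": [0, 0, 0], "gripper": 26}
    - {"translation": [0, 0, 0], "angular": [0, 0, 0], "gripper": 26}
    - {"translation": [0, 0, 0], "angular": [0, 0, 0], "gripper": 26}
    - {"translation": [-10, 0, 21], "angular": [0, 0, 0], "gripper": 26}
    - {"translation": [-22, 0, 46], "angular": [0, 0, 0], "gripper": 26}
    - {"translation": [-30, 0, 75], "angular": [0, 0, 0], "gripper": 26}
    - {"translation": [-20, -20, 110], "angular": [0, 8, 0], "gripper": 10}
    - {"translation": [0, -60, 110], "angular": [0, 16, 0], "gripper": 0}
    - {"translation": [30, -100, 110], "angular": [0, 24, 0], "gripper": 0}
    - {"translation": [40, -109, 90], "angular": [0, 25, 0], "gripper": 0}

```text
time: 19.95
ee_pos: [0.4987, -0.1328, 0.203]
eef_rot: [[1.0, -0.003, 0.006], [-0.003, -1.0, -0.002], [0.006, 0.002, -1.0]]
contact_force: [-0.5, 0.7, -1.0]
width: 0.0001
```

```bash
python3 - <<'E'
from lid import *
show(); print(rel([.495,-.131,.111],Rt(0,90,-90)))
snap('wrist','w10'); 
i=camera_info('wrist'); print('knob px',proj(i,[.543,-.1304,.12]),[proj(i,[.543+a,-.1304+b,.12]) for a in(-.01,.01) for b in (-.008,.008)], 'tip',proj(i,state()['ee_pos']))
a=cv2.imread('pics/raw_w10.png',0); u,v=map(int,proj(i,[.543,-.1304,.12])); print(a[v-30:v+31:4,u-40:u+41:4])
E
```

```text
t 19.95 p [ 0.4987 -0.1328  0.203 ] z [ 0.006 -0.002 -1.   ] x [ 1.    -0.003  0.006] F [-0.5  0.7 -1. ] w 0.0001 q [-0.404 -0.197  1.897 -0.     1.435 -0.402]
(array([ -4.,   2., -92.]), array([0.1, 0.3, 0.2]))
knob px [341.1 214.8] [array([327.6, 224.8]), array([328.5, 204.8]), array([353.5, 224.7]), array([354.8, 204.7])] tip [280.6 263.7]
[[119 124 123 124 125 134 134 134 133 132 133 134 136 134 134 133 135 135
  133 134 134]
 [223 223 221 221 224 223 222 221 219 219 220 222 221 221 220 220 220 219
  220 222 219]
 [221 221 222 122 124 125 125 126 125 126 127 126 128 126 127 128 126 128
  126 125 219]
 [220 220 222 128 129 129 129 132 132 131 131 133 129 128 129 128 128 127
  126 125 223]
 [224 224 225 126 126 127  35  39  39  38  38  38  48 129 129 129 126 122
  126 126 221]
 [237 236 238 135 128 113  28  66  63  61  54  64  56  60  60  58  58  65
  125 124 218]
 [235 235 235 144 144 119  29  63  63  59  54  58  63  58  57  57  57  74
  127 125 216]
 [235 235 236 138 138 140  27  60  60  59  52  56  58 126 126 126 126 124
  124 121 215]
 [236 237 236 144 143 143  65  55  56  53  53  55  53 131 129 135 129 126
  125 126 226]
 [236 236 236 142 144 146 148 125 127 134 131 138 154 154 165 163 176 181
  189 198 232]
 [235 236 235 235 234 232 232 232 233 233 233 233 232 233 233 231 231 231
  231 232 231]
 [235 236 236 235 234 232 232 232 233 233 233 233 232 232 231 231 231 232
  231 231 231]
 [235 236 236 235 233 231 231 232 231 231 230 229 230 230 229 227 228 229
  227 227 226]
 [ 50  49  41  40  35  34  37  35  55  55  56  56  58  57  59  59  60  60
   60  59  60]
 [ 46  47  46  44  45  45  46  45  63  62  63  62  62  63  62  61  62  63
   62  62  63]
 [ 45  46  46  46  45  46  44  46  63  62  62  63  62  63  61  61  62  63
   62  62  62]]
```

servo_tool:
  plan:
    - {"translation": [-2, 4, -40], "angular": [0.1, 0.3, 0.2], "gripper": 0}
    - {"translation": [-2, 4, -70], "angular": [0.1, 0.3, 0.2], "gripper": 0}
    - {"translation": [-2, 4, -87], "angular": [0.1, 0.3, 0.2], "gripper": 0}
    - {"translation": [-2, 4, -91], "angular": [0.1, 0.3, 0.2], "gripper": 0}
    - {"translation": [-2, 4, -91], "angular": [0.1, 0.3, 0.2], "gripper": 0}

```text
time: 20.62
ee_pos: [0.4939, -0.1263, 0.1134]
eef_rot: [[1.0, 0.002, 0.003], [0.003, -1.0, -0.001], [0.003, 0.001, -1.0]]
contact_force: [-0.1, 0.1, -0.3]
width: 0.0002
```

servo_tool:
  plan:
    - {"translation": [5, 0, 0], "angular": [0, 0, 0], "gripper": 0}
    - {"translation": [10, 0, 0], "angular": [0, 0, 0], "gripper": 0}
    - {"translation": [15, 0, 0], "angular": [0, 0, 0], "gripper": 0}
    - {"translation": [20, 0, 0], "angular": [0, 0, 0], "gripper": 0}
    - {"translation": [25, 0, 0], "angular": [0, 0, 0], "gripper": 0}

```text
time: 21.25
ee_pos: [0.5187, -0.1261, 0.1122]
eef_rot: [[1.0, 0.002, 0.001], [0.002, -1.0, -0.0], [0.001, 0.0, -1.0]]
contact_force: [-0.2, 0.7, 0.7]
width: -0.0001
```

servo_tool:
  plan:
    - {"translation": [4, -1, -1], "angular": [0, 0, 0], "gripper": 0}
    - {"translation": [8, -1, -1], "angular": [0, 0, 0], "gripper": 0}
    - {"translation": [10, -1, -1], "angular": [0, 0, 0], "gripper": 0}

```text
time: 21.62
ee_pos: [0.5283, -0.127, 0.1112]
eef_rot: [[1.0, 0.002, 0.0], [0.002, -1.0, -0.0], [0.0, 0.0, -1.0]]
contact_force: [-2.1, 1.1, 2.7]
width: -0.0002
```

servo_tool:
  plan:
    - {"translation": [3, 0, 0], "angular": [0, 0, 0], "gripper": 0}
    - {"translation": [5, 0, 0], "angular": [0, 0, 0], "gripper": 0}
    - {"translation": [5, 0, 0], "angular": [0, 0, 0], "gripper": 0}

```text
time: 22.0
ee_pos: [0.5335, -0.127, 0.1112]
eef_rot: [[1.0, 0.002, 0.001], [0.002, -1.0, -0.0], [0.001, 0.0, -1.0]]
contact_force: [-1.9, 2.3, 2.6]
width: -0.0001
```

servo_tool:
  plan:
    - {"translation": [2, 0, 0], "angular": [0, 0, 0], "gripper": 0}
    - {"translation": [4, 0, 0], "angular": [0, 0, 0], "gripper": 0}
    - {"translation": [4, 0, 0], "angular": [0, 0, 0], "gripper": 0}

```text
time: 22.38
ee_pos: [0.5375, -0.1271, 0.1112]
eef_rot: [[1.0, 0.003, 0.001], [0.003, -1.0, -0.0], [0.001, 0.0, -1.0]]
contact_force: [-2.3, 1.6, 1.9]
width: 0.0001
```

servo_tool:
  plan:
    - {"translation": [2, 0, 0], "angular": [0, 0, 0], "gripper": 0}
    - {"translation": [3, 0, 0], "angular": [0, 0, 0], "gripper": 0}
    - {"translation": [3, 0, 0], "angular": [0, 0, 0], "gripper": 0}

```text
time: 22.75
ee_pos: [0.5387, -0.127, 0.111]
eef_rot: [[1.0, 0.003, -0.004], [0.003, -1.0, 0.0], [-0.004, -0.0, -1.0]]
contact_force: [-8.8, 1.2, 7.2]
width: -0.0001
```

Hard stop after about 16 mm of travel: the force jumped from 2 to 9 N at TCP x 0.5387. I back away and return to the handle.

servo_tool:
  plan:
    - {"translation": [1, 0, 0], "angular": [0, 0, 0], "gripper": 0}
    - {"translation": [-12, 0, 0], "angular": [0, 0, 0], "gripper": 0}
    - {"translation": [-25, 0, 10], "angular": [0, 0, 0], "gripper": 0}
    - {"translation": [-35, 0, 60], "angular": [0, 0, 0], "gripper": 0}
    - {"translation": [-45, 15, 110], "angular": [0, -5, 0], "gripper": 26}
    - {"translation": [-70, 60, 115], "angular": [0, -14, 0], "gripper": 26}
    - {"translation": [-100, 100, 90], "angular": [0, -23, 0], "gripper": 26}
    - {"translation": [-113, 106, 70], "angular": [0, -25, 0], "gripper": 26}
    - {"translation": [-113, 106, 70], "angular": [0, -25, 0], "gripper": 26}

```text
time: 23.88
ee_pos: [0.4255, -0.0206, 0.1784]
eef_rot: [[0.906, 0.002, 0.422], [0.003, -1.0, -0.0], [0.422, 0.001, -0.906]]
contact_force: [0.6, -0.5, 1.1]
width: 0.026
```

```bash
sed -i 's/^H=.*/H=np.array([.449,-.021,.126]); HG=np.array([.656,-.021,.107]); GP=.0145/' lid.py; python3 - <<'E'
from lid import *
show(); print(rel(*pose(0,65,.05)),rel(*pose(0,65,0)))
i=camera_info('wrist'); snap('wrist','w11'); a=cv2.imread('pics/raw_w11.png',0); print(proj(i,H))
for r in (185,200): print(r,a[r,245:325:3].tolist())
E
```

```text
t 23.88 p [ 0.4255 -0.0206  0.1784] z [ 0.422 -0.    -0.906] x [0.906 0.003 0.422] F [ 0.6 -0.5  1.1] w 0.026 q [-0.31  -0.815  2.391  0.141  1.152 -0.342]
(array([  8.,  -0., -20.]), array([ 0.1, -0. , -0.1])) (array([ 30.,  -0., -66.]), array([ 0.1, -0. , -0.1]))
[280.1 227.1]
185 [51, 45, 47, 47, 50, 51, 51, 37, 33, 40, 152, 190, 208, 209, 171, 147, 148, 153, 152, 154, 154, 155, 156, 154, 196, 153, 83]
200 [52, 47, 46, 46, 48, 50, 50, 35, 33, 32, 147, 190, 207, 209, 172, 150, 149, 150, 154, 153, 152, 154, 156, 155, 196, 127, 83]
```

servo_tool:
  plan:
    - {"translation": [8, 0, -20], "angular": [0, 0, 0], "gripper": 26}
    - {"translation": [18, 0, -44], "angular": [0, 0, 0], "gripper": 26}
    - {"translation": [28, 0, -66], "angular": [0, 0, 0], "gripper": 26}
    - {"translation": [28, 0, -66], "angular": [0, 0, 0], "gripper": 26}
    - {"translation": [28, 0, -66], "angular": [0, 0, 0], "gripper": 4}
    - {"translation": [28, 0, -66], "angular": [0, 0, 0], "gripper": 4}
    - {"translation": [28, 0, -66], "angular": [0, 0, 0], "gripper": 4}
  grip_force: 45

```text
time: 24.8
ee_pos: [0.4541, -0.0218, 0.1155]
eef_rot: [[0.908, 0.003, 0.419], [0.004, -1.0, -0.002], [0.419, 0.003, -0.908]]
contact_force: [-12.2, -2.5, 2.6]
width: 0.0082
```

```bash
cat > lift.py <<'E'
from lid import *
import sys
s=state(); show(s); R=s['eef_rot']; b=s['ee_pos']-GP*R[:,2]; d=b-HG
th0=np.arctan2(.019,-.207); th=th0-np.arctan2(d[2],d[0]); print('bar',b.round(4),'r',np.hypot(d[0],d[2]).round(4),'lid',round(th,3))
for x in map(float,sys.argv[1:]):
    a=65+35*x/1.2; p,Rn=pose(x,a); print(x,*rel(p,Rn,s))
E
python3 lift.py 0 .02 .05 .1 .15 .2
```

```text
t 24.8 p [ 0.4541 -0.0218  0.1155] z [ 0.419 -0.002 -0.908] x [0.908 0.004 0.419] F [-12.2  -2.5   2.6] w 0.0082 q [-0.285 -0.625  2.395  0.142  0.959 -0.346]
bar [ 0.448  -0.0218  0.1287] r 0.2091 lid 0.012
0.0 [ 1.  1. -3.] [ 0.2 -0.2 -0.2]
0.02 [1. 1. 1.] [ 0.2  0.3 -0.2]
0.05 [2. 1. 7.] [ 0.2  1.2 -0.2]
0.1 [ 3.  1. 18.] [ 0.2  2.7 -0.2]
0.15 [ 5.  1. 28.] [ 0.2  4.1 -0.2]
0.2 [ 8.  1. 38.] [ 0.2  5.6 -0.2]
```

servo_tool:
  plan:
    - {"translation": [-3, 0, 0], "angular": [0, 0, 0], "gripper": 4}
    - {"translation": [-3, 0, 3], "angular": [0, 0.5, 0], "gripper": 4}
    - {"translation": [-2, 0, 6], "angular": [0, 1, 0], "gripper": 4}
    - {"translation": [-2, 0, 8], "angular": [0, 1.4, 0], "gripper": 4}
    - {"translation": [-2, 0, 8], "angular": [0, 1.4, 0], "gripper": 4}

```text
time: 25.42
ee_pos: [0.4548, -0.0218, 0.1252]
eef_rot: [[0.914, 0.002, 0.405], [0.003, -1.0, -0.002], [0.405, 0.003, -0.914]]
contact_force: [6.2, -2.0, -3.0]
width: 0.0082
```

```bash
python3 lift.py .04 .1 .15 .2 .25 .3 .35 .4
```

```text
t 25.43 p [ 0.4548 -0.0218  0.1252] z [ 0.405 -0.002 -0.914] x [0.914 0.003 0.405] F [ 6.2 -2.  -3. ] w 0.0082 q [-0.281 -0.623  2.374  0.132  0.991 -0.333]
bar [ 0.4489 -0.0217  0.1384] r 0.2095 lid 0.059
0.04 [ 1.  1. -4.] [ 0.2  0.1 -0.1]
0.1 [3. 1. 8.] [ 0.2  1.8 -0.1]
0.15 [ 5.  1. 18.] [ 0.2  3.3 -0.1]
0.2 [ 7.  1. 28.] [ 0.2  4.7 -0.1]
0.25 [10.  1. 38.] [ 0.2  6.2 -0.1]
0.3 [13.  1. 47.] [ 0.2  7.6 -0.1]
0.35 [17.  1. 57.] [ 0.2  9.1 -0.1]
0.4 [21.  1. 66.] [ 0.2 10.6 -0.1]
```

The lid is free: it rose 10 mm at about 3 N. I keep lifting along the arc.

servo_tool:
  plan:
    - {"translation": [2, 0, 4], "angular": [0, 0.9, 0], "gripper": 4}
    - {"translation": [3, 0, 10], "angular": [0, 2, 0], "gripper": 4}
    - {"translation": [5, 0, 18], "angular": [0, 3.3, 0], "gripper": 4}
    - {"translation": [7, 0, 28], "angular": [0, 4.7, 0], "gripper": 4}
    - {"translation": [10, 0, 38], "angular": [0, 6.2, 0], "gripper": 4}
    - {"translation": [13, 0, 47], "angular": [0, 7.6, 0], "gripper": 4}
    - {"translation": [17, 0, 57], "angular": [0, 9.1, 0], "gripper": 4}
    - {"translation": [21, 0, 66], "angular": [0, 10.6, 0], "gripper": 4}
    - {"translation": [21, 0, 66], "angular": [0, 10.6, 0], "gripper": 4}

```text
time: 26.55
ee_pos: [0.4731, -0.0215, 0.1903]
eef_rot: [[0.976, 0.003, 0.22], [0.003, -1.0, -0.001], [0.22, 0.002, -0.976]]
contact_force: [-12.6, -3.4, 3.4]
width: 0.0079
```

```bash
python3 lift.py .4 .45 .5 .55 .6 .65 .7 .75 .8
```

```text
t 26.55 p [ 0.4731 -0.0215  0.1903] z [ 0.22  -0.001 -0.976] x [0.976 0.003 0.22 ] F [-12.6  -3.4   3.4] w 0.0079 q [-0.232 -0.467  2.137  0.052  1.256 -0.246]
bar [ 0.4699 -0.0215  0.2044] r 0.21 lid 0.391
0.4 [3. 1. 1.] [ 0.1 -0.7 -0.2]
0.45 [ 8.  1. 10.] [ 0.1  0.8 -0.2]
0.5 [13.  1. 18.] [ 0.1  2.3 -0.2]
0.55 [19.  1. 27.] [ 0.1  3.7 -0.2]
0.6 [25.  1. 35.] [ 0.1  5.2 -0.2]
0.65 [31.  1. 43.] [ 0.1  6.6 -0.2]
0.7 [38.  1. 50.] [ 0.1  8.1 -0.2]
0.75 [45.  1. 57.] [ 0.1  9.6 -0.2]
0.8 [53.  1. 64.] [ 0.1 11.  -0.2]
```

servo_tool:
  plan:
    - {"translation": [0, 0, 3], "angular": [0, 0, 0], "gripper": 4}
    - {"translation": [3, 0, 10], "angular": [0, 0.9, 0], "gripper": 4}
    - {"translation": [8, 0, 19], "angular": [0, 2.3, 0], "gripper": 4}
    - {"translation": [14, 0, 28], "angular": [0, 3.7, 0], "gripper": 4}
    - {"translation": [20, 0, 36], "angular": [0, 5.2, 0], "gripper": 4}
    - {"translation": [26, 0, 44], "angular": [0, 6.6, 0], "gripper": 4}
    - {"translation": [33, 0, 51], "angular": [0, 8.1, 0], "gripper": 4}
    - {"translation": [40, 0, 58], "angular": [0, 9.6, 0], "gripper": 4}
    - {"translation": [48, 0, 65], "angular": [0, 11, 0], "gripper": 4}
    - {"translation": [48, 0, 65], "angular": [0, 11, 0], "gripper": 4}

```text
time: 27.8
ee_pos: [0.5228, -0.0211, 0.2562]
eef_rot: [[0.999, 0.003, 0.035], [0.003, -1.0, -0.0], [0.035, 0.0, -0.999]]
contact_force: [-5.8, -2.9, 3.9]
width: 0.0079
```

```bash
python3 lift.py .8 .85 .9 .95 1 1.05 1.1 1.15 1.2
```

```text
t 27.8 p [ 0.5228 -0.0211  0.2562] z [ 0.035 -0.    -0.999] x [0.999 0.003 0.035] F [-5.8 -2.9  3.9] w 0.0079 q [-0.186 -0.232  1.838  0.006  1.501 -0.189]
bar [ 0.5223 -0.0211  0.2707] r 0.2113 lid 0.794
0.8 [ 3.  0. -2.] [ 0.   0.3 -0.2]
0.85 [11.  0.  4.] [ 0.   1.8 -0.2]
0.9 [19.  0. 10.] [ 0.   3.2 -0.2]
0.95 [28.  0. 16.] [ 0.   4.7 -0.2]
1.0 [36.  0. 21.] [ 0.   6.2 -0.2]
1.05 [45.  0. 25.] [ 0.   7.6 -0.2]
1.1 [54.  0. 30.] [ 0.   9.1 -0.2]
1.15 [64.  0. 33.] [ 0.  10.5 -0.2]
1.2 [73.  0. 36.] [ 0.  12.  -0.2]
```

servo_tool:
  plan:
    - {"translation": [3, 0, 3], "angular": [0, 0.8, 0], "gripper": 4}
    - {"translation": [8, 0, 6], "angular": [0, 1.8, 0], "gripper": 4}
    - {"translation": [16, 0, 12], "angular": [0, 3.2, 0], "gripper": 4}
    - {"translation": [25, 0, 18], "angular": [0, 4.7, 0], "gripper": 4}
    - {"translation": [33, 0, 23], "angular": [0, 6.2, 0], "gripper": 4}
    - {"translation": [42, 0, 27], "angular": [0, 7.6, 0], "gripper": 4}
    - {"translation": [51, 0, 31], "angular": [0, 9.1, 0], "gripper": 4}
    - {"translation": [61, 0, 35], "angular": [0, 10.5, 0], "gripper": 4}
    - {"translation": [70, 0, 38], "angular": [0, 12, 0], "gripper": 4}
    - {"translation": [70, 0, 38], "angular": [0, 12, 0], "gripper": 4}

```text
time: 29.05
ee_pos: [0.5937, -0.0204, 0.2961]
eef_rot: [[0.986, 0.003, -0.169], [0.003, -1.0, 0.001], [-0.169, -0.001, -0.986]]
contact_force: [-3.9, -0.6, 9.8]
width: 0.0083
```

```bash
python3 lift.py 1.2 1.25; python3 - <<'E'
from h import *
a=capture('scene'); b=capture('side')
i=camera_info('scene'); print(proj(i,[.531,.466,.01]))
A=cv2.resize(a[120:300,180:400],(488,400),interpolation=cv2.INTER_CUBIC); B=cv2.resize(b[60:310,180:350],(272,400),interpolation=cv2.INTER_CUBIC)
cv2.imwrite('pics/m12.png',np.hstack([A,B])[:,:,::-1])
E
```

```text
t 29.05 p [ 0.5937 -0.0204  0.2961] z [-0.169  0.001 -0.986] x [ 0.986  0.003 -0.169] F [-3.9 -0.6  9.8] w 0.0083 q [-0.148  0.062  1.502 -0.025  1.745 -0.153]
bar [ 0.5961 -0.0204  0.3104] r 0.212 lid 1.193
1.2 [ 3. -1. -4.] [-0.1  0.2 -0.2]
1.25 [12. -1. -1.] [-0.1  1.7 -0.2]
[230. 256.]
```

View pics/m12.png

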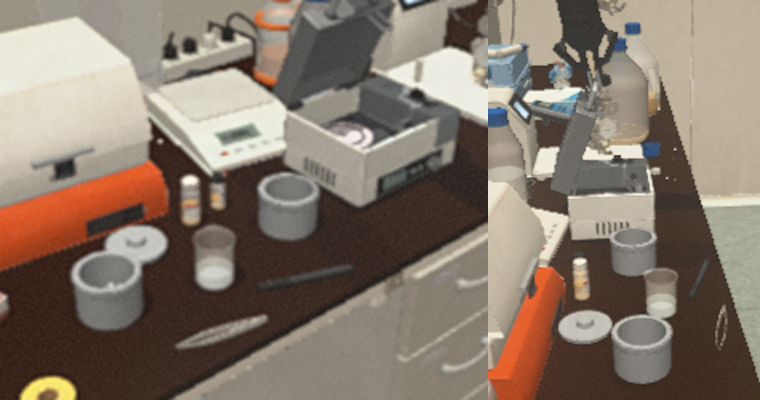

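The lid is up at about 1.19 rad with the bar in the fingers. The beaker stands upright at about (213,258), bright specks (balls) show in the left jar at (112,285), and nothing lies loose on the bench. I relieve the residual force and hold.

servo_tool:
  plan:
    - {"translation": [-1, 0, 2], "angular": [0, 0, 0], "gripper": 4}
    - {"translation": [-1, 0, 2], "angular": [0, 0, 0], "gripper": 4}
    - {"translation": [-1, 0, 2], "angular": [0, 0, 0], "gripper": 4}
    - {"translation": [-1, 0, 2], "angular": [0, 0, 0], "gripper": 4}

```text
time: 29.65
ee_pos: [0.5914, -0.0204, 0.2954]
eef_rot: [[0.985, 0.003, -0.172], [0.003, -1.0, 0.001], [-0.172, -0.001, -0.985]]
contact_force: [-1.8, 1.2, 6.5]
width: 0.008
```

```bash
python3 lift.py; python3 - <<'E'
from h import *
# black/white check: jar interior brightness and bench specks, scene camera
im=cv2.imread('pics/scene0.png'); a=cv2.cvtColor(capture('scene'),cv2.COLOR_RGB2BGR); c=camera_info('scene')
print('lid/arm steady', state()['joint_velocities'].round(4))
for n,p in [('jar mouth',[.531,.466,.062]),('beaker floor',[.50,.33,.006])]: print(n,proj(c,p))
u,v=proj(c,[.531,.466,.05]).astype(int); g=cv2.cvtColor(a,cv2.COLOR_BGR2GRAY); print(g[v-10:v+8,u-13:u+14:2])
E
```

```text
t 29.65 p [ 0.5914 -0.0204  0.2954] z [-0.172  0.001 -0.985] x [ 0.985  0.003 -0.172] F [-1.8  1.2  6.5] w 0.008 q [-0.149  0.059  1.507 -0.025  1.746 -0.154]
bar [ 0.5939 -0.0204  0.3097] r 0.212 lid 1.182
lid/arm steady [ 0.0011  0.0014  0.0024 -0.     -0.0021  0.002 ]
jar mouth [228.6 241.4]
beaker floor [274.6 244. ]
[[ 35  40  82 153 179 170 164 165 168 184 192 190 193 193]
 [ 34  79 150 182 152 140 131 130 132 141 151 185 184 196]
 [ 57 148 177 143 114 117 120 122 123 122 127 158 190 192]
 [121 183 142 113 110 111 120 120 124 127 124 127 175 195]
 [179 161 102 105 110 116 120 120 124 125 123 120 147 187]
 [191 120  97 102 113 117 120 121 124 124 123 121 118 186]
 [181  99 101 106 112 116 118 121 125 125 125 122 115 189]
 [166  94 100 106 110 115 119 125 124 123 121 119 117 192]
 [150  88  99 105 107 119 122 121 124 121 126 120 115 191]
 [142  86  99 100 110 114 120 124 122 121 122 117 131 184]
 [163  84 103 105 113 116 122 120 125 125 122 120 159 175]
 [180  93  98 104 109 116 120 119 123 125 120 127 181 156]
 [194 123  95 100 107 116 117 127 123 124 119 164 184 130]
 [187 172 115 100 109 114 119 170 140 138 147 180 161 108]
 [168 191 155 124 113 111 132 197 164 177 184 165 131  90]
 [139 182 185 174 152 135 157 189 183 189 173 135 104  93]
 [123 151 171 190 185 176 182 186 177 158 145 115  97  94]
 [113 122 139 162 165 159 153 146 149 122 120 100  95  95]]
```

```bash
python3 - <<'E'
from h import *
n=camera_info('side'); a=cv2.imread('pics/side0.png',0).astype(int); b=cv2.cvtColor(capture('side'),cv2.COLOR_RGB2GRAY).astype(int)
m=((np.abs(b-a)>35)).astype(np.uint8); k,l,s,c=cv2.connectedComponentsWithStats(m)
for i in range(1,k):
    if s[i,4]>=4 and s[i,1]>190 and s[i,0]<360: print(s[i],onz(n,*c[i])[:2])
show()
E
```

```text
[264 222  19   5  34] [0.5315 0.1493]
[265 227  34  32 778] [0.5079 0.2644]
t 29.75 p [ 0.5914 -0.0204  0.2954] z [-0.172  0.001 -0.985] x [ 0.985  0.003 -0.172] F [-2.   1.1  5.7] w 0.0084 q [-0.149  0.059  1.507 -0.025  1.746 -0.154]
```

```bash
python3 -c "
from plant import *
print(sign_off())"
```

```text
the job is handed in; nothing more can be done
None
```

The job is handed in at about 30 s on the robot clock. The balls are poured, the beaker is upright on the bench, and the mill lid is held open by its handle.

- **Pour:** I poured the nearest beaker into the leftmost jar, then stood it upright at about (0.50, 0.33), about 5 cm from where it started.
- **Latch:** The first tug rose about 5 mm and stopped hard, so the lid was caught. I eased off, pushed the slide back about 16 mm to its stop, gripped the handle again and lifted.
- **Lid:** It now stands at about 1.18 rad, worked out from the handle position (two thirds of the way up is 1.05). The bar is in the jaws and the arm was still, with about 6 N on the wrist.

**Last checks:**
- A before/after side-camera comparison of the bench around the jars showed changes only where the beaker was and now stands. It showed no stray balls and no moved bystanders.
- I did not count the six balls in the jar: only what looks like one shows there, at the far wall. The rest rests on the load on the wrist falling by about 1.2 N (0.8 N expected for six balls) and the beaker looking empty.
- The tug peaked higher than I meant: about 31 N upward (10 to 20 N was suggested), and about 48 N in all with a sideways part. That is under the 50 N wrench limit, but not by much.

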